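# Lock the articulator's clevis pin with its spring cotter

## Robot

A 7-joint arm with a two-finger parallel gripper is mounted at the origin on the work surface. World frame = base frame: x ahead of the robot, y to its left, z up, the work surface at z = 0. Lengths are in m, angles in rad, forces in N, time in s.
With the tool pointing down it reaches from about 0.35 to 0.9 m from the base axis. Payload 8.1 kg.
Tool frame: the origin (TCP) lies at the very end of the fingers, on their centre line; the grasp point (between the pads) lies 19 mm behind it (robot.grip_depth is the z of the grasp point in the tool frame, in m); z points along the fingers, y is the direction in which the jaws open and shut (so a half turn about z gives the same grasp; the last joint's range is limited). The gripper opens to 92 mm and grips with 3 to 60 N. Pads are 19 mm wide; open, the fingers measure 130 mm over their backs; the gripper's body (75 mm by 190 mm) begins 47 mm behind the grasp point.
Start: joints at [-1.262, 0.434, 0.025, 1.573, -0.012, 1.134, -0.075], TCP at [0.25, 0.573, 0.227] pointing down, gripper open.
Joint ranges: [-2.62, 2.62], [-0.44, 2.09], [-1.27, 1.32], [0.08, 2.57], [-1.32, 4.46], [0.12, 2], [-2.74, 2.74]. Speed limits (rad/s): [2.22, 2.22, 3.01, 3.01, 3.14, 3.14, 3.14].

## Interface

Orientations are given as a unit quaternion [w, x, y, z].
In Python, from rig import robot gives the robot as it stands.
- The arm moves only by the shell command python3 -m pendant 'ROWS' [OPENING] [FORCE]. ROWS is JSON, one flat list of numbers, 6 for each row, row after row: the shift along the tool's x, y, z in mm, then the turn, a rotation vector about the tool's x, y, z in degrees. A call has 1 to 5 rows; each row shifts and turns the commanded pose from where the row before left it, along the tool's axes as they then stand; what a row does not reach is not made up. A row lasts 1/8 s, in which the tool goes at most 62.5 mm and 10.7 degrees, less where a joint would pass 70% of its speed; a pose out of reach is approached as far as the arm can. A call with a gripper value outside its range is refused whole. OPENING is the finger opening in mm, from 0 to 91.8, set as the call begins (- or left out, the last holds). The fingers move at their own pace and stop on an object; FORCE is the grip in N (left out, the last holds). Time passes only in rows, so rows that do not move let the fingers close. It gives the time, the measured TCP pose, the force and the opening at its end, in the units of the state.
- robot.state(): the state, without advancing time (a new reading comes with each control period).
- robot.capture(name): name is "scene" or "top" or "wrist"; returns the picture (400x640x3 uint8, red, green, blue); there is no depth.
- robot.calibration(name): a dict with "mtx" (3x3 intrinsics, pixels), "k1" (the pictures are not rectified: a ray, as slopes to the right and down, at radius r is drawn at 1 + k1 r^2 times it, then the intrinsics apply), "origin" and "orientation" of the camera in the world; the wrist camera has in their place "mount" (4x4, takes a point from camera to tool coordinates, whose origin is the TCP and whose axes are the flange's). Camera axes: x right, y up, looking along -z (the intrinsics and any distortion apply to the point x, -y, -z); pixel columns grow to the right and rows downward; lengths in m; the calibration is good to about 2 mm. A picture is of the moment at which its call begins: read the wrist's pose just before it. calibration takes no time and is no camera call.
- robot.finish_job(): hands the job in, once; it reports no verdict.
The state is a dict: "clock": time; "qpos": joint angles; "joint_velocities": joint speeds; "tau": joint torques, N m; "tcp_pos": TCP position; "ee_rot": TCP orientation; "contact_force": force on the tool from outside, world axes, zero at the start; "ft_torque": the same for the moment, N m; "grip_width": finger opening in m.
Only numpy, scipy, OpenCV 4.12 (cv2) and the standard library are available. Lean on these libraries where they do the work, as an engineer would, in place of code of your own. Each camera call takes 0.05 s, during which the arm holds its last target. There are 200 camera calls.

## Task

Push the articulator dock's clevis pin fully home, until its head sits against the cheek. Then take the spring cotter from its white stand, feel for the leaning cross hole in the pin's free end with its straight leg, turn the hole upright with it and push on gently, never jamming or forcing it, until the bow has snapped over the pin and the shoulder is down on it. Let go, with the pin still home and the cotter upright, and do not disturb the loose plaster cast beyond the stand.

Things in the scene. Friction and masses are not known exactly. Their poses are not given: they have to be found in the camera images.
- dock: grey dock fixed to the desk. Origin on the desk under the middle of the clevis pin; z up; y along the pin, from its cross-hole end to its head; x towards the aluminium articulator on it (50 to 160 mm out, 138 mm high). Two grey cheeks, 36 mm wide, 97 mm high, from y = -26 to +26 mm, carry the steel pin (21 mm thick, axis 80 mm above the desk)
- pin (a joint): how far the pin stands out of the dock along +y (m): 0 = fully home (its stop, head against the cheek); it starts 18 to 30 mm out. It slides stiffly (4 N), stays where it is left, and the leg can drag it along
- pin_head (a point): middle of the outer face of the pin's round head (32 mm across, 9 mm thick), 80 mm above the desk; push here towards the dock's -y. At dock y = +35 mm when home. Axes as the dock's
- hole (a point): centre of the pin's cross hole, oval, 8 mm across (x) by 9.5 mm along the pin (y), right through the 21 mm pin; 80 mm above the desk, moves with the pin, at dock y = -48 mm when home (22 mm clear of the cheek; the pin ends 12 mm beyond). Axes as the dock's: they do not show that the hole leans, see hole_mouth
- hole_mouth (a point): top of the pin straight above the hole's centre (10.5 mm above it). The pin's end can roll about its axis (0.02 N m); the hole starts leaning 31 to 57 degrees, its true mouth 5 to 8 mm from this point towards the dock's +x (the articulator): not measured, feel for it. With the leg's tip some mm into the mouth, moving the leg back over the pin's axis turns the hole upright (it jams if pushed on while leaning)
- stand: white plastic stand fixed to the desk, a block 56 x 26 mm, 62 mm high, on a 90 x 60 mm foot, with a slot in its top along its x in which the cotter hangs, shoulder on the top, x along the stand's x. Origin on the desk under the cotter's leg
- cotter_grip (a point): centre of the spring cotter's dark steel grip, a block 26 mm (x) by 16 mm (y) by 24 mm high (z), at the start upright 94 mm above the desk. Under it a coil 12 mm thick (y), 20 mm high, whose underside, the shoulder, is 32 mm below this point. Weighs about 65 g
- cotter_seat (a point): point on the axis of the cotter's straight leg 10.5 mm below the shoulder: at x = -4 mm, 42.5 mm below the grip's centre. It meets the hole's centre when the cotter is fully home (shoulder on the pin). Axes as the grip's
- leg_tip (a point): square-cut end of the cotter's straight leg (6 mm round, pointing down -z), 39.5 mm below the seat point, 82 mm below the grip's centre. Axes as the grip's
- bow (a joint): how far the bow is sprung open (rad): 0 = closed, about 0.1 while it rides over the pin (3 to 6 N of push), after which the push falls until the shoulder meets the pin. The bow, a 5 mm wire beside the leg on its +x side, to x = +19 mm from the leg, 33 mm below the shoulder, must lie square across the pin: cotter's x along the dock's x, either way round
- cast_mid (a point): middle of a loose plaster tooth cast, 62 mm across, 30 mm high, standing beyond the stand; leave alone
There are look-alikes about, which are no part of the job. Of the things that look like the dock, the larger one is meant.

How it is judged:
By the outcome, as a careful person would: the job done as asked, in the order asked, and still so for the second after the job is handed in, with the robot touching nothing.
It also fails if it takes over 72 s, if anything falls off the work surface, if the arm or the gripper's body presses on something with over 40 N, if the wrist force passes 120 N, or if a joint passes its speed limit or range.

## Working session

There is one attempt and no reset: what is moved stays moved. The work goes in short steps, Python scripts to look and compute and a shell command to move; the robot and the scene stay as the last step left them, time stands still between calls to the robot, and variables do not carry over. Pictures are saved under pics/ and viewed, about 8 in all and at most 12, crops included, and the job is handed in when it is done.

```bash
ls; mkdir -p pics; cat > h.py <<'E'
import numpy as np, cv2
from scipy.spatial.transform import Rotation as R
from rig import robot
def rot(q): return R.from_quat([q[1],q[2],q[3],q[0]])
def cam(name,st=None):
    c=robot.calibration(name)
    if 'mount' in c:
        st=st or robot.state(); T=np.eye(4);T[:3,:3]=rot(st['ee_rot']).as_matrix();T[:3,3]=st['tcp_pos']
        M=T@np.array(c['mount']);return c,M[:3,:3],M[:3,3]
    o=np.array(c['orientation']); m=rot(o).as_matrix() if o.size==4 else o
    return c,m,np.array(c['origin'])
def ray(name,uv,st=None):
    c,m,o=cam(name,st);K=np.array(c['mtx']);k=c['k1']
    d=np.linalg.inv(K)@[uv[0],uv[1],1];d=d[:2];s=d.copy()
    for _ in range(30): s=d/(1+k*(s@s))
    return o,m@np.array([s[0],-s[1],-1])
def onz(name,uv,z,st=None):
    o,d=ray(name,uv,st);return o+d*(z-o[2])/d[2]
def proj(name,p,st=None):
    c,m,o=cam(name,st);q=m.T@(np.array(p)-o);s=np.array([q[0],-q[1]])/-q[2]
    s=s*(1+c['k1']*(s@s));return (np.array(c['mtx'])@[*s,1])[:2]
def tri(*rs):
    A=np.zeros((3,3));b=np.zeros(3)
    for o,d in rs:
        d=d/np.linalg.norm(d);P=np.eye(3)-np.outer(d,d);A+=P;b+=P@o
    p=np.linalg.solve(A,b);return p,[np.linalg.norm(np.cross(p-o,d/np.linalg.norm(d))) for o,d in rs]
def save(name,f):
    st=robot.state();im=robot.capture(name);cv2.imwrite('pics/'+f,im[:,:,::-1]);return im,st
E
python3 - <<'E'
from h import *
print(robot.state())
for n in('scene','top','wrist'):
    im,st=save(n,n+'0.png');print(n,robot.calibration(n))
a=cv2.imread('pics/scene0.png');b=cv2.imread('pics/top0.png')
E
```

```text
pics
{'clock': 0.0, 'qpos': array([-1.26161587,  0.43521721,  0.02497229,  1.57408093, -0.01161849,
        1.1339656 , -0.07509297]), 'joint_velocities': array([ 0.00083565,  0.00131015, -0.00131018,  0.00153875,  0.00018883,
        0.00106605,  0.00099397]), 'tau': array([-8.24408744e-04, -6.67849660e+01,  9.84695926e-01, -3.14462650e+01,
       -6.05449104e-02,  4.28938901e-02,  1.88420777e-04]), 'tcp_pos': array([0.2499991 , 0.57228526, 0.22595478]), 'ee_rot': array([-9.57260535e-05,  2.04472782e-01,  9.78871952e-01, -7.56934947e-04]), 'contact_force': array([0.06047657, 0.22587395, 0.03160796]), 'ft_torque': array([-0.0136259 ,  0.05561721,  0.02706824]), 'grip_width': 0.0917743657547015}
scene {'mtx': array([[390.47576119,   0.        , 323.89837821],
       [  0.        , 390.47576119, 195.34660644],
       [  0.        ,   0.        ,   1.        ]]), 'k1': -0.002734634871908004, 'origin': array([ 1.03963427, -0.31847947,  0.77104228]), 'orientation': array([0.80944822, 0.32696053, 0.18781766, 0.45012767])}
top {'mtx': array([[385.68878977,   0.        , 323.07512284],
       [  0.        , 385.68878977, 194.59111021],
       [  0.        ,   0.        ,   1.        ]]), 'k1': -0.08896192890177092, 'origin': array([0.41889556, 0.02555973, 0.94747152]), 'orientation': array([ 0.70913332,  0.02533225, -0.0405214 , -0.70345308])}
wrist {'mtx': array([[320.35199283,   0.        , 320.71530357],
       [  0.        , 320.35199283, 191.75723447],
       [  0.        ,   0.        ,   1.        ]]), 'k1': -0.05775886112142882, 'mount': array([[-4.14754780e-04,  9.60661211e-01,  2.77722642e-01,
         7.55837819e-02],
       [ 9.99999899e-01,  3.49918947e-04,  2.83020419e-04,
        -2.63904649e-04],
       [ 1.74706324e-04,  2.77722732e-01, -9.60661259e-01,
        -1.58833603e-01],
       [ 0.00000000e+00,  0.00000000e+00,  0.00000000e+00,
         1.00000000e+00]])}
```

View pics/scene0.png

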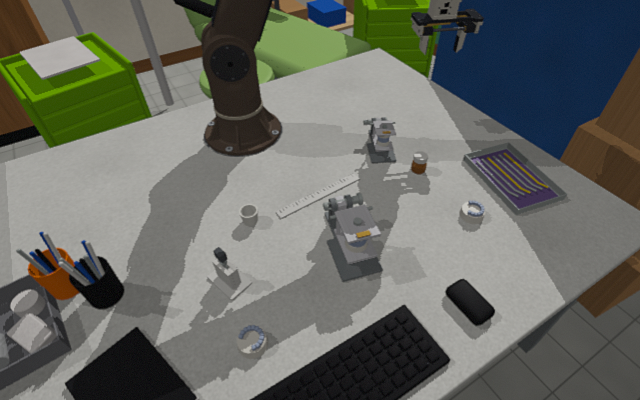

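View pics/top0.png

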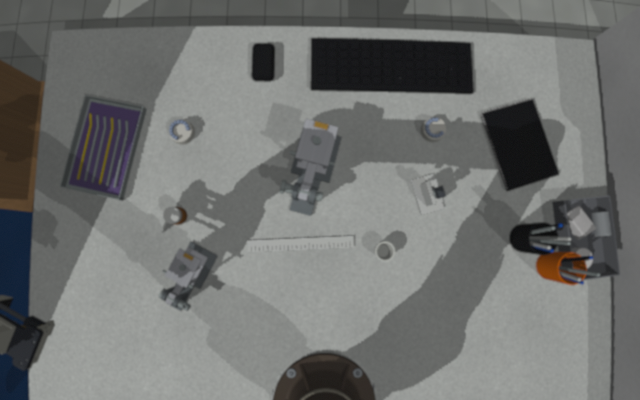

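The scene view shows the larger dock at about (350,230), the stand and cotter at (228,275), and the cast at (252,338). In the top view the dock is at (312,165), the stand at (432,192) and the cast at (434,127). I'll zoom in on the dock and stand.

```bash
python3 - <<'E'
from h import *
a=cv2.imread('pics/scene0.png');b=cv2.imread('pics/top0.png')
r=lambda i,x,y,w,h:cv2.resize(i[y:y+h,x:x+w],(400,300),interpolation=cv2.INTER_CUBIC)
A=r(a,310,180,100,75);B=r(a,190,240,80,60);C=r(b,270,150,80,60);D=r(b,400,160,80,60)
cv2.imwrite('pics/z1.png',np.vstack([np.hstack([A,B]),np.hstack([C,D])]))
for u in [(315,165),(430,192),(434,127),(306,185)]: print(u,onz('top',u,.08).round(3))
E
```

```text
(315, 165) [0.568 0.026 0.08 ]
(430, 192) [ 0.508 -0.238  0.08 ]
(434, 127) [ 0.661 -0.251  0.08 ]
(306, 185) [0.521 0.046 0.08 ]
```

View pics/z1.png

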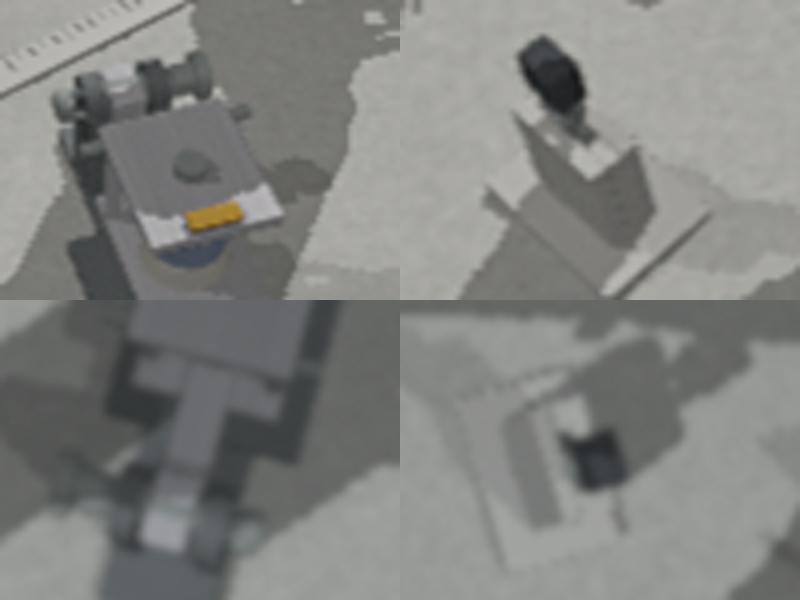

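The zoom shows the large dock's pin running left to right. In the top view its head is at about (284,187), its middle at (303,192) and its free end at (321,197). The grip is at about (439,192). Next I'll bring the wrist camera over the dock.

```bash
python3 -m pendant '[-46,-38,0,0,0,0,-46,-38,0,0,0,0,-46,-38,0,0,0,0,-46,-38,0,0,0,0,-46,-38,0,0,0,0]' 0; python3 -m pendant '[-43,-38,0,0,0,0,-43,-38,0,0,0,0,-43,-38,0,0,0,0,-43,-38,0,0,0,0,-43,-38,0,0,0,-8.5]' ;python3 -m pendant '[0,0,0,0,0,0]'
python3 - <<'E'
from h import *
im,st=save('wrist','w1.png');print(st['tcp_pos'],st['ee_rot'],st['clock'],st['grip_width'])
E
```

```text
clock: 0.78
tcp_pos: [0.3855, 0.3047, 0.2267]
ee_rot: [0.0, 0.204, 0.979, 0.0]
contact_force: [2.1, -0.9, -0.6]
grip_width: 0.0472
clock: 1.4
tcp_pos: [0.5063, 0.0448, 0.2268]
ee_rot: [0.0, 0.13, 0.992, 0.0]
contact_force: [1.5, 1.0, 0.7]
grip_width: 0.0006
clock: 1.52
tcp_pos: [0.5071, 0.0411, 0.2268]
ee_rot: [0.0, 0.134, 0.991, -0.001]
contact_force: [-1.5, -0.2, -0.2]
grip_width: 0.0004
[0.50706986 0.04108844 0.2267508 ] [ 4.89259280e-04  1.33948602e-01  9.90987745e-01 -9.06765992e-04] 1.525 0.00036666337645375796
```

View pics/w1.png

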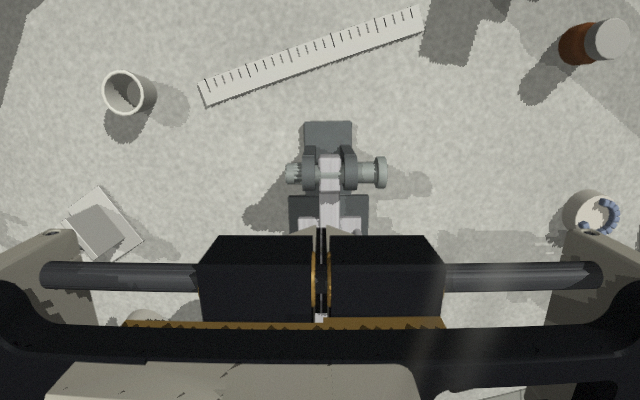

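The wrist view shows the pin nearly level. Its head's outer face is at about (387,172), its free end at about (286,174), and the cheeks span u≈302–358. I'll measure from a crop.

```bash
python3 - <<'E'
from h import *
st=robot.state()
a=cv2.imread('pics/w1.png')
cv2.imwrite('pics/z2.png',cv2.resize(a[115:215,265:405],None,fx=5.6,fy=5.6,interpolation=cv2.INTER_CUBIC))
for u in [(286,174),(387,172),(329,172),(80,215)]: print(u,onz('wrist',u,.08,st).round(4),onz('top',proj('top',onz('wrist',u,.08,st)),.08).round(3))
print(proj('top',onz('wrist',(387,172),.08,st)),proj('top',onz('wrist',(286,174),.08,st)))
E
```

```text
(286, 174) [0.4918 0.0126 0.08  ] [0.492 0.013 0.08 ]
(387, 172) [0.5161 0.1083 0.08  ] [0.516 0.108 0.08 ]
(329, 172) [0.5011 0.0536 0.08  ] [0.501 0.054 0.08 ]
(80, 215) [ 0.4756 -0.2105  0.08  ] [ 0.476 -0.211  0.08 ]
[278.42388445 187.11781837] [320.67332264 198.18627639]
```

View pics/z2.png

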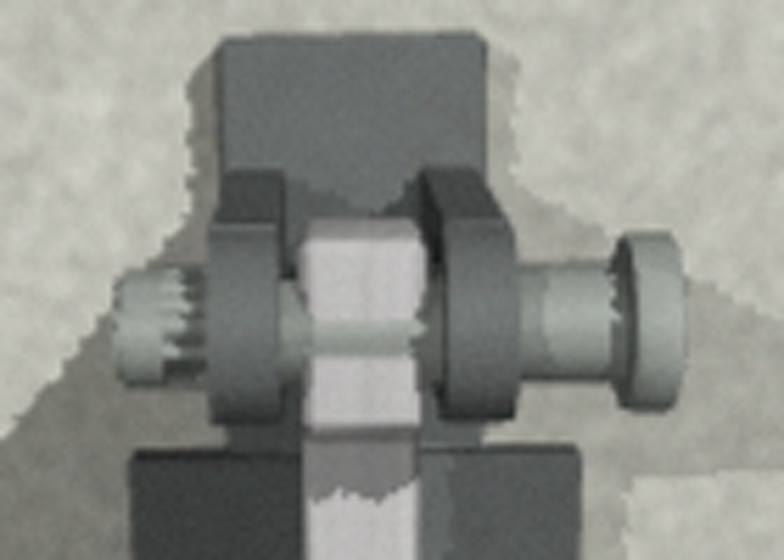

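```bash
python3 - <<'E'
from h import *
st=robot.state()
P=lambda u,v,z: onz('wrist',(265+u/5.6,115+v/5.6),z,st)
h=P(683,321,.096);f=P(113,326,.0905);L=P(210,322,.097);Rr=P(515,322,.097)
e1=P(230,38,0.0);e2=P(478,36,.0)
print('pinlen',np.linalg.norm((h-f)[:2]),'cheek',np.linalg.norm((Rr-L)[:2]))
y=(h-f)[:2];y/=np.linalg.norm(y);m=((L+Rr)/2)[:2];ax=f[:2]+y*((m-f[:2])@y)
y2=(Rr-L)[:2];y3=(e2-e1)[:2]
for q in(y,y2,y3):print('yaw dock y',np.degrees(np.arctan2(q[1],q[0])))
print('origin',ax,m,'out',(h[:2]-ax)@y-.035,(ax-f[:2])@y-.060)
T=rot(st['ee_rot']).as_matrix();print('tool y yaw',np.degrees(np.arctan2(T[1,1],T[0,1])))
hd=ax+y*((h[:2]-ax)@y);print('head face',hd)
# tool move so that finger back (19mm) is 15mm clear of head
tgt=np.r_[hd+y*(.019+.020),.075];print(tgt,(T.T@(tgt-st['tcp_pos'])*1000).round(1))
E
```

```text
pinlen 0.09492154140056991 cheek 0.050198103283676875
yaw dock y 75.88503834077709
yaw dock y 74.61181640087781
yaw dock y 75.0806765940758
origin [0.49910407 0.05442037] [0.49793236 0.05471501] out 0.018040374207231057 -0.01811883280666112
tool y yaw 74.61255215081283
head face [0.51203893 0.10585937]
[0.5215498 0.1436819 0.075    ] [ 11.6 100.1 151.5]
```

The pin length comes out at 94.9 mm against 95 mm nominal, and it stands 18 mm out. I'll go beside the head, descend and push.

```bash
python3 -m pendant '[6,50,0,0,0,0,6,50,0,0,0,0,0,0,50,0,0,0,0,0,50,0,0,0,0,0,48,0,0,0]'; python3 -m pendant '[0,0,0,0,0,0,0,0,0,0,0,0]'
python3 -m pendant '[0,-10,0,0,0,0,0,-5,0,0,0,0,0,0,0,0,0,0]'
```

```text
clock: 2.2
tcp_pos: [0.5192, 0.1482, 0.0772]
ee_rot: [-0.0, 0.131, 0.991, 0.0]
contact_force: [0.4, 0.2, -0.3]
grip_width: 0.0004
clock: 2.45
tcp_pos: [0.5208, 0.1472, 0.0802]
ee_rot: [0.0, 0.131, 0.991, 0.0]
contact_force: [0.1, 0.6, 0.8]
grip_width: 0.0001
clock: 2.82
tcp_pos: [0.5167, 0.1309, 0.0796]
ee_rot: [0.001, 0.132, 0.991, 0.0]
contact_force: [-0.4, 0.0, -0.3]
grip_width: 0.0006
```

```bash
python3 -m pendant '[0,0,4,0,0,0,0,-4,0,0,0,0,0,-4,0,0,0,0,0,-4,0,0,0,0]';python3 -m pendant '[0,-3,0,0,0,0,0,-3,0,0,0,0,0,-2,0,0,0,0]';python3 -m pendant '[0,-2,0,0,0,0,0,0,0,0,0,0]';python3 -m pendant '[0,-1,0,0,0,0,0,0,0,0,0,0]'
```

```text
clock: 3.32
tcp_pos: [0.5133, 0.1202, 0.0747]
ee_rot: [0.0, 0.131, 0.991, 0.0]
contact_force: [0.9, 5.0, -1.5]
grip_width: 0.0001
clock: 3.7
tcp_pos: [0.5113, 0.1124, 0.0748]
ee_rot: [0.0, 0.131, 0.991, 0.0]
contact_force: [2.1, 4.1, -1.3]
grip_width: 0.0001
clock: 3.95
tcp_pos: [0.5107, 0.11, 0.0747]
ee_rot: [0.0, 0.132, 0.991, -0.0]
contact_force: [0.7, 3.2, -2.1]
grip_width: 0.0003
clock: 4.2
tcp_pos: [0.5105, 0.1093, 0.0748]
ee_rot: [0.0, 0.131, 0.991, 0.0]
contact_force: [0.9, 2.3, -0.2]
grip_width: 0.0005
```

```bash
python3 -m pendant '[0,-1,0,0,0,0,0,0,0,0,0,0]';python3 -m pendant '[0,-1,0,0,0,0,0,0,0,0,0,0]'; python3 -m pendant '[0,-1,0,0,0,0,0,0,0,0,0,0]'; python3 -m pendant '[0,-1,0,0,0,0,0,0,0,0,0,0]'
```

```text
clock: 4.45
tcp_pos: [0.5102, 0.1084, 0.0748]
ee_rot: [0.0, 0.131, 0.991, 0.0]
contact_force: [2.5, 3.7, -0.1]
grip_width: 0.0003
clock: 4.7
tcp_pos: [0.5099, 0.1073, 0.0747]
ee_rot: [0.0, 0.131, 0.991, -0.0]
contact_force: [1.0, 2.9, -1.0]
grip_width: 0.0003
clock: 4.95
tcp_pos: [0.5096, 0.1063, 0.0747]
ee_rot: [0.0, 0.131, 0.991, -0.0]
contact_force: [1.7, 3.1, -1.5]
grip_width: 0.0004
clock: 5.2
tcp_pos: [0.5094, 0.1054, 0.0748]
ee_rot: [0.0, 0.131, 0.991, -0.0]
contact_force: [1.9, 3.7, -0.1]
grip_width: 0.0001
```

```bash
python3 -m pendant '[0,-2,0,0,0,0,0,0,0,0,0,0]';python3 -m pendant '[0,-2,0,0,0,0,0,0,0,0,0,0]'; python3 -m pendant '[0,-1.5,0,0,0,0,0,0,0,0,0,0]'
```

```text
clock: 5.45
tcp_pos: [0.5089, 0.1033, 0.0748]
ee_rot: [0.0, 0.132, 0.991, -0.0]
contact_force: [2.9, 3.5, -1.0]
grip_width: 0.0009
clock: 5.7
tcp_pos: [0.5087, 0.1028, 0.0749]
ee_rot: [0.0, 0.131, 0.991, 0.001]
contact_force: [2.0, 7.4, -2.4]
grip_width: 0.0005
clock: 5.95
tcp_pos: [0.5087, 0.1027, 0.0749]
ee_rot: [0.001, 0.13, 0.991, 0.001]
contact_force: [4.3, 11.2, -3.6]
grip_width: 0.0005
```

The pin has hit its stop (force stepped from 3.7 to 11 N). I'll back off and rise, check the pin on the way, then go over the stand.

```bash
python3 -m pendant '[0,18,0,0,0,0,0,0,-50,0,0,0,0,0,-50,0,0,0,0,0,-50,0,0,0]'; python3 -m pendant '[-4,-50,0,0,0,0,-4,-50,0,0,0,0,0,0,0,0,0,0,0,0,0,0,0,0]'
python3 - <<'E'
from h import *
im,st=save('wrist','w2.png');np.save('st2.npy',st,allow_pickle=True);print(st['tcp_pos'],st['ee_rot'])
E
python3 -m pendant '[-13,-50,0,0,0,0,-13,-50,0,0,0,0,-13,-50,0,0,0,0,-13,-50,0,0,0,0,-13,-50,0,0,0,0]';python3 -m pendant '[0,0,0,0,0,0,0,0,0,0,0,0]'
python3 - <<'E'
from h import *
im,st=save('wrist','w3.png');np.save('st3.npy',st,allow_pickle=True);print(st['tcp_pos'],st['ee_rot'])
a=cv2.imread('pics/w2.png')[115:215,240:400];b=cv2.imread('pics/w3.png')[20:300,140:540]
cv2.imwrite('pics/z3.png',np.vstack([cv2.resize(a,(400,250),interpolation=2),b]))
E
```

```text
clock: 6.45
tcp_pos: [0.5118, 0.1171, 0.2259]
ee_rot: [-0.001, 0.132, 0.991, -0.001]
contact_force: [0.6, 1.2, 0.4]
grip_width: 0.0002
clock: 6.95
tcp_pos: [0.494, 0.0192, 0.2246]
ee_rot: [-0.0, 0.132, 0.991, -0.0]
contact_force: [-0.0, -0.1, 1.1]
grip_width: 0.0006
[0.49398482 0.01915854 0.2245655 ] [-4.54575614e-04  1.31744615e-01  9.91283583e-01 -8.80152315e-05]
clock: 7.62
tcp_pos: [0.4926, -0.2395, 0.2244]
ee_rot: [-0.0, 0.13, 0.992, 0.0]
contact_force: [1.6, 0.6, -0.8]
grip_width: 0.0006
clock: 7.88
tcp_pos: [0.4924, -0.2379, 0.2242]
ee_rot: [-0.0, 0.131, 0.991, 0.0]
contact_force: [0.7, 0.4, 1.1]
grip_width: 0.0006
[ 0.49242286 -0.23791837  0.22422868] [-4.99951470e-04  1.30723597e-01  9.91418660e-01  3.63358116e-04]
```

View pics/z3.png

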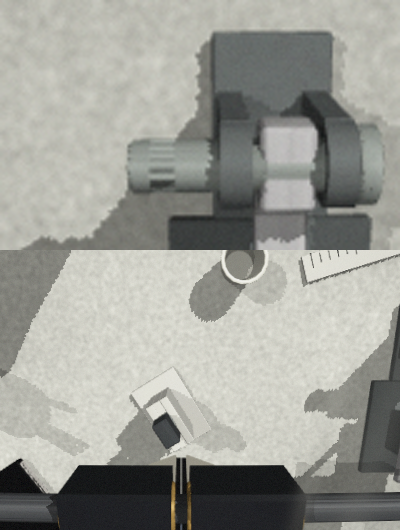

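The pin head now sits against the cheek. The hole shows as a dark spot on the articulator side at about px (305,188). The grip is at about px (306,200). I'll crop that for its pose.

```bash
python3 - <<'E'
from h import *
st=np.load('st2.npy',allow_pickle=True).item()
P=lambda u,v,z: onz('wrist',(240+u/2.5,115+v/2.5),z,st)
f=P(127,165,.0905);L=P(218,165,.097);r=P(360,163,.097)
a=np.radians(75.2);y=np.array([np.cos(a),np.sin(a)])
print('f',f,'L',L,'R',r)
print('hole from free end',f[:2]+y*.012,'from cheeks',((L+r)/2)[:2]-y*.048,'from first',np.array([.4987,.0545])-y*.048, 'cheek w',np.linalg.norm(r-L))
m=P(162,182,.088);x=np.array([y[1],-y[0]]);d=m[:2]-(f[:2]+y*.012);print('dark spot rel hole x,y',d@x,d@y)
a=cv2.imread('pics/w3.png')[130:230,250:370]
cv2.imwrite('pics/z4.png',cv2.resize(a,None,fx=6,fy=6,interpolation=2))
E
```

```text
f [ 0.48496255 -0.00792245  0.0905    ] L [0.49232624 0.02551225 0.097     ] R [0.50527841 0.07633059 0.097     ]
hole from free end [0.4880279  0.00367943] from cheeks [0.48654093 0.0045139 ] from first [0.4864386  0.00809248] cheek w 0.05244294430864167
dark spot rel hole x,y 0.00741958052063384 0.0009423402590501247
```

View pics/z4.png

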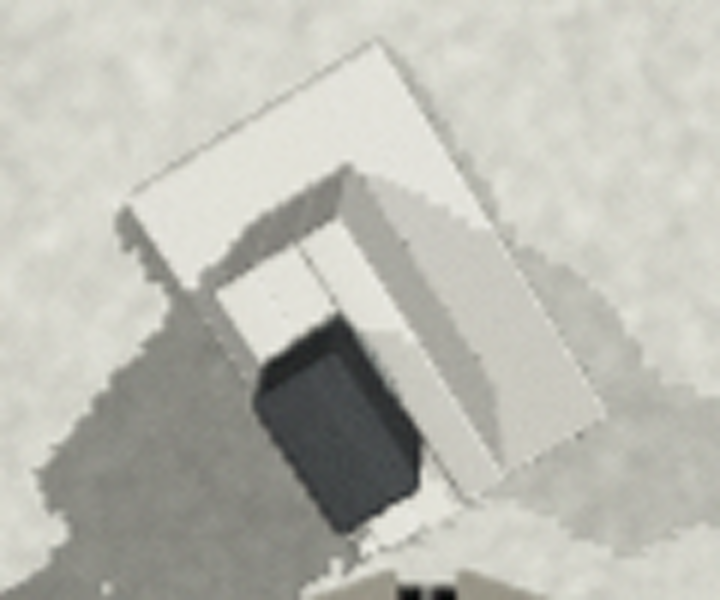

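The crop shows the grip's top face with corners at z4 (262,405), (335,350), (418,482) and (345,533), a 25×15 px face. I'll work out its pose.

```bash
python3 - <<'E'
from h import *
st=np.load('st3.npy',allow_pickle=True).item()
c=[onz('wrist',(250+u/6,130+v/6),.106,st) for u,v in [(262,405),(335,350),(418,482),(345,533)]]
b=[onz('wrist',(250+u/6,130+v/6),.062,st) for u,v in [(218,292),(340,222),(500,470)]]
c=np.array(c);b=np.array(b);m=c.mean(0)
lon=(c[3]-c[0]+c[2]-c[1])/2;sh=(c[1]-c[0]+c[2]-c[3])/2;yaw=lambda d:np.degrees(np.arctan2(d[1],d[0]))
print(m,'L',np.linalg.norm(lon),yaw(lon),'S',np.linalg.norm(sh),yaw(sh))
l2=b[2]-b[1];s2=b[1]-b[0];print('block',np.linalg.norm(l2),yaw(l2),np.linalg.norm(s2),yaw(s2),'centre',(b[0]+b[2])/2)
bc=(b[0]+b[2])/2;u=l2/np.linalg.norm(l2);print('grip along block long',(m-bc)[:2]@u[:2])
print('top px',proj('top',m),'scene',proj('scene',m))
s=robot.state();T=rot(s['ee_rot']).as_matrix();ty=np.degrees(np.arctan2(T[1,1],T[0,1]));print('tool y yaw',ty,s['qpos'])
print('dp tool',T.T@(m-s['tcp_pos'])*1000)
E
```

```text
[ 0.50434858 -0.25450253  0.106     ] L 0.02414433514643554 15.696782491535574 S 0.014022592811835807 112.05193021254165
block 0.052484703909264414 16.818910194965426 0.024423990175024696 105.04231107846124 centre [ 0.50797233 -0.25370846  0.062     ]
grip along block long -0.0036985023391594677
top px [440.84717976 192.63829407] scene [219.22943691 250.50695885]
tool y yaw 75.04341003934465 [ 0.03637754  0.31813742  0.41391311  1.79335063 -0.14533423  1.06106328
  1.8128598 ]
dp tool [-15.97136469 -13.58254269 118.24767333]
```

```bash
python3 -m pendant '[0,0,0,0,0,-10.5,0,0,0,0,0,-10.5,0,0,0,0,0,-10.5,-7,-19,40,0,0,0,0,0,0,0,0,0]' 50 25; python3 -m pendant '[0,0,0,0,0,0,0,0,0,0,0,0]'
python3 - <<'E'
from h import *
s=robot.state();T=rot(s['ee_rot']).as_matrix();print(s['tcp_pos'],np.degrees(np.arctan2(T[1,1],T[0,1])),(T.T@(np.array([.5043,-.2545,.077])-s['tcp_pos'])*1000).round(1),s['qpos'].round(2))
E
```

```text
clock: 8.55
tcp_pos: [0.5033, -0.2537, 0.1824]
ee_rot: [-0.002, -0.143, 0.99, 0.001]
contact_force: [-0.5, 0.1, 1.4]
grip_width: 0.046
clock: 8.8
tcp_pos: [0.5046, -0.2549, 0.1859]
ee_rot: [0.001, -0.143, 0.99, -0.0]
contact_force: [-0.2, -1.1, -0.8]
grip_width: 0.05
[ 0.50460308 -0.25488131  0.18594574] 106.46203774728626 [  0.3   0.5 108.9] [ 0.15  0.38  0.3   1.79 -0.13  0.99  2.36]
```

```bash
python3 -m pendant '[0,0,40,0,0,0,0,0,40,0,0,0,0,0,20,0,0,0,0,0,7,0,0,0,0,0,0,0,0,0]'; python3 -m pendant '[0,0,0,0,0,0,0,0,0,0,0,0,0,0,0,0,0,0,0,0,0,0,0,0,0,0,0,0,0,0]' 5 30
```

```text
clock: 9.43
tcp_pos: [0.5044, -0.2556, 0.0784]
ee_rot: [0.0, -0.143, 0.99, -0.0]
contact_force: [0.1, -0.5, -0.0]
grip_width: 0.0502
clock: 10.05
tcp_pos: [0.5041, -0.2556, 0.0779]
ee_rot: [0.0, -0.143, 0.99, -0.0]
contact_force: [-0.7, 1.0, 3.4]
grip_width: 0.0157
```

It's gripped at 15.7 mm. I'll lift it, turn it to the dock's axes and hover over the pin end.

```bash
python3 -m pendant '[0,0,-10,0,0,0,0,0,-30,0,0,0,0,0,-40,0,0,0,0,0,-38,0,0,0,0,0,0,0,0,10.4]'; python3 -m pendant '[0,0,0,0,0,10.4,0,0,0,0,0,10.4,14,40,0,0,0,0,14,40,0,0,0,0,14,40,0,0,0,0]';  python3 -m pendant '[14,40,0,0,0,0,14,40,0,0,0,0,12,40,0,0,0,0,0,0,0,0,0,0,0,0,0,0,0,0]'; python3 -m pendant '[0,0,0,0,0,0,0,0,0,0,0,0]'
python3 - <<'E'
from h import *
s=robot.state();T=rot(s['ee_rot']).as_matrix();print(np.degrees(np.arctan2(T[1,1],T[0,1])),s['qpos'].round(2))
im,st=save('wrist','w5.png');np.save('st5.npy',st,allow_pickle=True)
im2,_=save('scene','s5.png')
a=im[100:270,220:420,::-1];u=proj('scene',s['tcp_pos']).astype(int);b=im2[u[1]-40:u[1]+110,u[0]-75:u[0]+75,::-1];print(u)
cv2.imwrite('pics/z5.png',np.hstack([cv2.resize(a,(500,425),interpolation=2),cv2.resize(b,(425,425),interpolation=2)])[:, :800] if 0 else np.hstack([cv2.resize(a,(460,391),interpolation=2),cv2.resize(b[:,30:150],(312,391),interpolation=2)]))
E
```

```text
clock: 10.68
tcp_pos: [0.5056, -0.2567, 0.1995]
ee_rot: [0.003, -0.051, 0.999, -0.001]
contact_force: [0.3, 0.6, -0.6]
grip_width: 0.0159
clock: 11.3
tcp_pos: [0.4938, -0.1277, 0.1962]
ee_rot: [0.0, 0.129, 0.992, 0.0]
contact_force: [-0.6, 0.0, -1.2]
grip_width: 0.0159
clock: 11.92
tcp_pos: [0.4861, -0.0031, 0.1961]
ee_rot: [0.0, 0.129, 0.992, -0.0]
contact_force: [1.1, -0.7, -1.4]
grip_width: 0.0155
clock: 12.18
tcp_pos: [0.4861, -0.0036, 0.1958]
ee_rot: [0.0, 0.13, 0.992, -0.0]
contact_force: [-0.5, -0.0, -0.2]
grip_width: 0.0156
75.0992919764644 [-0.38  0.24  0.34  1.97 -0.1   0.95  1.32]
[316 170]
```

View pics/z5.png

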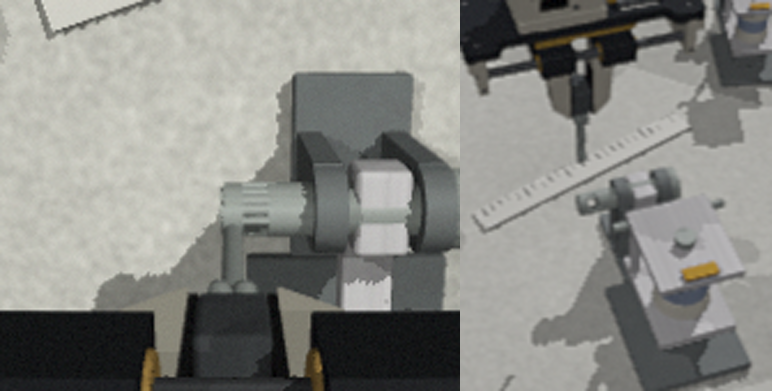

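```bash
python3 - <<'E'
from h import *
st=np.load('st5.npy',allow_pickle=True).item();T=rot(st['ee_rot']).as_matrix();o=st['tcp_pos']
q=lambda p:(lambda u:((u-[220,100])*2.3).round(0))(proj('wrist',o+T@np.array(p)/1000,st))
print('A leg +4: tip',q([4,0,66]),q([7,0,66]),'shoulder',q([4,0,16]),'bow low',q([-15,0,49]))
print('B leg -4: tip',q([-4,0,66]),'bow low',q([15,0,49]),q([15,0,30]))
im=cv2.imread('pics/w5.png')
a=cv2.resize(im[170:235,295:350],None,fx=9,fy=9,interpolation=2)
b=cv2.imread('pics/s5.png')[150:240,280:340];b=cv2.resize(b,(390,585),interpolation=2)
cv2.imwrite('pics/z6.png',np.hstack([a[:585,:400],b[:585]]) )
E
```

```text
A leg +4: tip [232. 231.] [232. 222.] shoulder [232. 290.] bow low [232. 307.]
B leg -4: tip [232. 255.] bow low [232. 213.] [232. 233.]
```

View pics/z6.png

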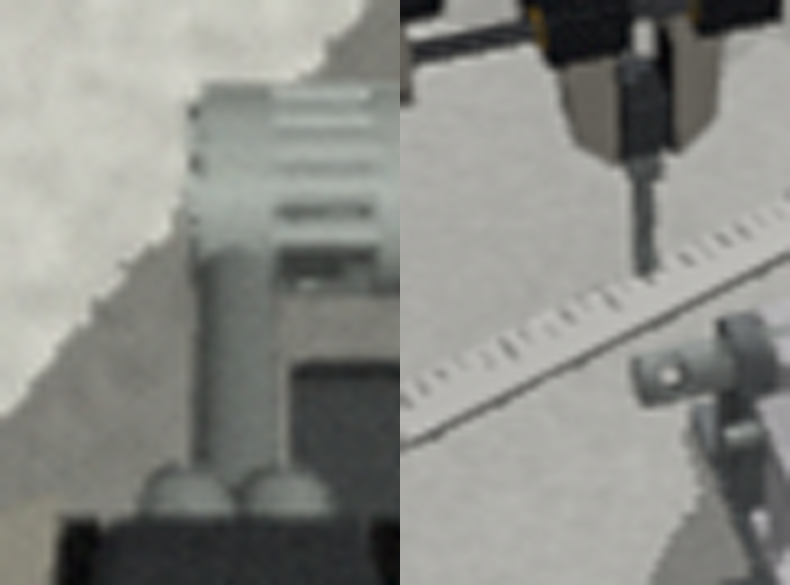

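The scene view shows the hole as a bright spot through the pin at about px (322,207), leaning towards the articulator. The wrist view shows the leg tip at px (321,197), so the leg sits at tool x +4, the bow is on the articulator side, and the dark mouth is at px (331,200).

```bash
python3 - <<'E'
from h import *
st=np.load('st5.npy',allow_pickle=True).item();T=rot(st['ee_rot']).as_matrix();o=st['tcp_pos']
W=lambda u,v,z:onz('wrist',(295+u/9,170+v/9),z,st)
a=np.radians(75.3);y=np.array([np.cos(a),np.sin(a)]);x=np.array([y[1],-y[0]])
f=W(190,187,.0905)[:2];fa=W(190,187,.082)[:2];m=W(325,268,.088)[:2]
print('end',f,'hole by end',f+y*.012,'mouth',m, 'end-mouth',(m-f)@y,'w2 hole .4873 .0042')
tip=o+T@[.004,0,.066];print('tip',tip)
for h in (f+y*.012,np.array([.4873,.0042])): d=h-tip[:2];print('hole-tip dock x,y mm',d@x*1e3,d@y*1e3,'mouth-hole x,y',(m-h)@x*1e3,(m-h)@y*1e3)
r=ray('scene',(321.8,207.4));print('scene ray at hole plane .08,.084',onz('scene',(321.8,207.4),.08)[:2],onz('scene',(321.8,207.4),.086)[:2])
E
```

```text
end [ 0.48484891 -0.00764502] hole by end [0.487894   0.00396219] mouth [0.49678496 0.00264837] end-mouth 0.01298533745583909 w2 hole .4873 .0042
tip [ 0.48219159 -0.00260499  0.12979863]
hole-tip dock x,y mm 3.849280928188774 7.79925529036619 mouth-hole x,y 8.93332752826026 0.9853374558390883
hole-tip dock x,y mm 3.214374705998656 7.878549244286825 mouth-hole x,y 9.568233750450378 0.9060435019184521
scene ray at hole plane .08,.084 [0.49354997 0.00390629] [0.49829137 0.00110716]
```

```bash
python3 -m pendant '[-5,4,0,0,0,0,-5,4.3,0,0,0,0,0,0,15,0,0,0,0,0,15,0,0,0,0,0,5,0,0,0]'; python3 -m pendant '[0,0,0,0,0,0,0,0,0,0,0,0]'
python3 - <<'E'
from h import *
st=robot.state();T=rot(st['ee_rot']).as_matrix();o=st['tcp_pos']
a=np.radians(75.3);y=np.array([np.cos(a),np.sin(a)]);x=np.array([y[1],-y[0]])
tip=o+T@[.004,0,.066];d=tip[:2]-[.4876,.0041];print(tip,d@x*1e3,d@y*1e3,T[:,2],st['contact_force'])
E
```

```text
clock: 12.9
tcp_pos: [0.4966, 0.0027, 0.159]
ee_rot: [-0.001, 0.129, 0.992, -0.0]
contact_force: [0.1, 1.0, -0.7]
grip_width: 0.0159
clock: 13.15
tcp_pos: [0.498, 0.0028, 0.161]
ee_rot: [0.0, 0.129, 0.992, 0.0]
contact_force: [-0.1, -0.1, 0.1]
grip_width: 0.0154
[0.49417292 0.00381494 0.09497623] 6.430112057840876 1.3922011816871926 [ 4.67190340e-04  8.31567617e-05 -9.99999887e-01] [-0.08459997 -0.13000374  0.0576466 ]
```

```bash
python3 -m pendant '[0,-0.8,2,0,0,0,0,0,2,0,0,0,0,0,0,0,0,0]'; python3 -m pendant '[0,0,1.5,0,0,0,0,0,0,0,0,0]'; python3 -m pendant '[0,0,1.5,0,0,0,0,0,0,0,0,0]'
```

```text
clock: 13.52
tcp_pos: [0.4975, 0.0021, 0.1566]
ee_rot: [-0.0, 0.129, 0.992, 0.0]
contact_force: [0.1, 0.3, 0.4]
grip_width: 0.0159
clock: 13.78
tcp_pos: [0.498, 0.002, 0.1556]
ee_rot: [0.0, 0.129, 0.992, 0.0]
contact_force: [-0.7, 0.1, 4.7]
grip_width: 0.0158
clock: 14.02
tcp_pos: [0.4991, 0.0018, 0.1548]
ee_rot: [0.002, 0.129, 0.992, 0.0]
contact_force: [-0.1, -0.5, 8.4]
grip_width: 0.0157
```

```bash
python3 -m pendant '[0,0,-3,0,0,0,-2,0,0,0,0,0,0,0,1,0,0,0,0,0,0,0,0,0]'; python3 -m pendant '[0,0,1,0,0,0,0,0,0,0,0,0]'; python3 -m pendant '[0,0,1,0,0,0,0,0,0,0,0,0]'
```

```text
clock: 14.52
tcp_pos: [0.4996, 0.0016, 0.1556]
ee_rot: [-0.0, 0.129, 0.992, 0.0]
contact_force: [1.2, -0.2, 0.1]
grip_width: 0.0158
clock: 14.78
tcp_pos: [0.4999, 0.0015, 0.155]
ee_rot: [0.0, 0.129, 0.992, 0.0]
contact_force: [0.2, -0.5, 4.3]
grip_width: 0.0152
clock: 15.02
tcp_pos: [0.5003, 0.0014, 0.1545]
ee_rot: [0.001, 0.129, 0.992, 0.0]
contact_force: [-0.3, -1.0, 9.8]
grip_width: 0.016
```

```bash
python3 -m pendant '[0,0,-3,0,0,0,-2,0,0,0,0,0,0,0,1,0,0,0,0,0,0,0,0,0]'; python3 -m pendant '[0,0,1,0,0,0,0,0,0,0,0,0]'; python3 -m pendant '[0,0,1,0,0,0,0,0,0,0,0,0]'
python3 - <<'E'
from h import *
st=robot.state();T=rot(st['ee_rot']).as_matrix();o=st['tcp_pos']
a=np.radians(75.3);y=np.array([np.cos(a),np.sin(a)]);x=np.array([y[1],-y[0]])
tip=o+T@[.004,0,.066];d=tip[:2]-[.4876,.0041];print(tip,d@x*1e3,d@y*1e3,st['contact_force'])
E
```

```text
clock: 15.52
tcp_pos: [0.5013, 0.001, 0.1554]
ee_rot: [-0.0, 0.129, 0.992, -0.0]
contact_force: [0.4, -0.4, 0.1]
grip_width: 0.0157
clock: 15.78
tcp_pos: [0.5016, 0.0011, 0.1547]
ee_rot: [0.0, 0.129, 0.992, 0.0]
contact_force: [0.5, 1.1, -0.8]
grip_width: 0.0156
clock: 16.02
tcp_pos: [0.5018, 0.001, 0.1538]
ee_rot: [0.0, 0.129, 0.992, 0.0]
contact_force: [1.8, 0.5, -0.0]
grip_width: 0.0159
[0.4980205  0.00200726 0.08776208] 10.610462607283365 0.6200457245562813 [ 1.79063735  0.46181312 -0.01416798]
```

```bash
python3 -m pendant '[0,0,1,0,0,0,0,0,0,0,0,0]'; python3 -m pendant '[0,0,1,0,0,0,0,0,0,0,0,0]'; python3 -m pendant '[0,0,1,0,0,0,0,0,0,0,0,0]'
```

```text
clock: 16.27
tcp_pos: [0.5017, 0.0011, 0.1527]
ee_rot: [0.0, 0.129, 0.992, 0.0]
contact_force: [2.5, -0.6, -1.3]
grip_width: 0.016
clock: 16.52
tcp_pos: [0.5015, 0.001, 0.1517]
ee_rot: [0.0, 0.129, 0.992, 0.0]
contact_force: [2.0, -0.9, -0.3]
grip_width: 0.016
clock: 16.77
tcp_pos: [0.5014, 0.0011, 0.1506]
ee_rot: [-0.0, 0.129, 0.992, 0.0]
contact_force: [2.5, -1.3, -1.0]
grip_width: 0.0156
```

```bash
python3 -m pendant '[0,0,1,0,0,0,0,0,0,0,0,0]'; python3 -m pendant '[1.5,0,0,0,0,0,0,0,0,0,0,0]'; python3 -m pendant '[1.5,0,0,0,0,0,0,0,0,0,0,0]'
```

```text
clock: 17.02
tcp_pos: [0.5014, 0.001, 0.1496]
ee_rot: [-0.0, 0.129, 0.992, -0.0]
contact_force: [1.6, -0.4, -1.1]
grip_width: 0.0156
clock: 17.27
tcp_pos: [0.5002, 0.0015, 0.1499]
ee_rot: [0.0, 0.129, 0.992, 0.0]
contact_force: [1.7, -0.2, 0.6]
grip_width: 0.0162
clock: 17.52
tcp_pos: [0.4984, 0.0019, 0.1497]
ee_rot: [-0.0, 0.129, 0.992, 0.0]
contact_force: [2.7, -1.0, -1.3]
grip_width: 0.0161
```

The leg is in the mouth, and the steady ~2 N as it moves shows the pin's end rolling. I'll keep sweeping it upright.

```bash
python3 -m pendant '[1.5,0,0,0,0,0,0,0,0,0,0,0]'; python3 -m pendant '[1.5,0,0,0,0,0,0,0,0,0,0,0]'; python3 -m pendant '[1.5,0,0,0,0,0,0,0,0,0,0,0]'
python3 - <<'E'
from h import *
st=robot.state();T=rot(st['ee_rot']).as_matrix();o=st['tcp_pos']
a=np.radians(75.3);y=np.array([np.cos(a),np.sin(a)]);x=np.array([y[1],-y[0]])
tip=o+T@[.004,0,.066];d=tip[:2]-[.4876,.0041];print(tip,d@x*1e3,d@y*1e3,st['contact_force']@np.r_[x,0],st['contact_force']@np.r_[y,0])
E
```

```text
clock: 17.77
tcp_pos: [0.4969, 0.0022, 0.1497]
ee_rot: [-0.0, 0.129, 0.992, 0.0]
contact_force: [2.3, -0.3, -0.4]
grip_width: 0.016
clock: 18.02
tcp_pos: [0.4954, 0.0026, 0.1496]
ee_rot: [-0.0, 0.129, 0.992, -0.0]
contact_force: [3.6, -2.0, -1.0]
grip_width: 0.0158
clock: 18.27
tcp_pos: [0.4941, 0.003, 0.1497]
ee_rot: [-0.0, 0.129, 0.992, -0.0]
contact_force: [1.9, 0.4, -1.6]
grip_width: 0.0156
[0.49023971 0.00399382 0.08368738] 2.580249333732546 0.5671464602354497 1.6994495281824473 0.8575339595767232
```

```bash
python3 -m pendant '[1.5,0,0,0,0,0,0,0,0,0,0,0]'; python3 -m pendant '[1.5,0,0,0,0,0,0,0,0,0,0,0]'; python3 -m pendant '[0,0,1.5,0,0,0,0,0,0,0,0,0]'; python3 -m pendant '[0,0,1.5,0,0,0,0,0,0,0,0,0]'
```

```text
clock: 18.52
tcp_pos: [0.4929, 0.0033, 0.1498]
ee_rot: [0.0, 0.129, 0.992, 0.0]
contact_force: [3.7, -0.2, -2.0]
grip_width: 0.0158
clock: 18.77
tcp_pos: [0.4917, 0.0037, 0.1499]
ee_rot: [0.0, 0.129, 0.992, 0.0]
contact_force: [4.5, -1.5, -0.9]
grip_width: 0.0155
clock: 19.02
tcp_pos: [0.4914, 0.0037, 0.1482]
ee_rot: [0.0, 0.129, 0.992, 0.0]
contact_force: [4.4, -0.7, -0.8]
grip_width: 0.0157
clock: 19.27
tcp_pos: [0.4915, 0.0037, 0.1467]
ee_rot: [0.0, 0.129, 0.992, 0.0]
contact_force: [5.2, -2.3, -0.6]
grip_width: 0.0157
```

```bash
python3 -m pendant '[-1,0,0,0,0,0,0,0,0,0,0,0]'; python3 -m pendant '[0,0,2,0,0,0,0,0,0,0,0,0]'; python3 -m pendant '[0,0,2,0,0,0,0,0,0,0,0,0]'
```

```text
clock: 19.52
tcp_pos: [0.492, 0.0036, 0.1466]
ee_rot: [-0.0, 0.129, 0.992, -0.0]
contact_force: [2.5, -1.2, -0.8]
grip_width: 0.016
clock: 19.77
tcp_pos: [0.4922, 0.0034, 0.1445]
ee_rot: [-0.0, 0.129, 0.992, -0.0]
contact_force: [4.2, -0.9, -0.9]
grip_width: 0.0159
clock: 20.02
tcp_pos: [0.4924, 0.0035, 0.1426]
ee_rot: [0.0, 0.129, 0.992, -0.0]
contact_force: [4.3, -0.9, -0.5]
grip_width: 0.0162
```

```bash
python3 -m pendant '[-1,0,0,0,0,0,0,0,0,0,0,0]'; python3 -m pendant '[0,0,2,0,0,0,0,0,0,0,0,0]'; python3 -m pendant '[0,0,2,0,0,0,0,0,0,0,0,0]'
```

```text
clock: 20.27
tcp_pos: [0.4929, 0.0033, 0.1426]
ee_rot: [-0.0, 0.129, 0.992, 0.0]
contact_force: [1.9, -0.1, -0.8]
grip_width: 0.0156
clock: 20.52
tcp_pos: [0.4931, 0.0032, 0.1405]
ee_rot: [-0.0, 0.129, 0.992, -0.0]
contact_force: [2.5, -0.9, -1.1]
grip_width: 0.0158
clock: 20.78
tcp_pos: [0.4933, 0.0032, 0.1386]
ee_rot: [0.0, 0.129, 0.992, -0.0]
contact_force: [3.0, -0.9, -0.7]
grip_width: 0.0159
```

```bash
python3 -m pendant '[-0.7,0,0,0,0,0,0,0,2,0,0,0,0,0,0,0,0,0]'; python3 -m pendant '[0,0,2,0,0,0,0,0,0,0,0,0]'; python3 -m pendant '[0,0,2,0,0,0,0,0,0,0,0,0]'
```

```text
clock: 21.15
tcp_pos: [0.4937, 0.0031, 0.1365]
ee_rot: [-0.0, 0.129, 0.992, -0.0]
contact_force: [2.3, -0.2, -2.2]
grip_width: 0.0157
clock: 21.4
tcp_pos: [0.4938, 0.0031, 0.1345]
ee_rot: [-0.0, 0.129, 0.992, -0.0]
contact_force: [2.1, -0.5, -1.2]
grip_width: 0.0155
clock: 21.65
tcp_pos: [0.4938, 0.003, 0.1326]
ee_rot: [-0.0, 0.129, 0.992, -0.0]
contact_force: [0.9, 0.6, -0.6]
grip_width: 0.0158
```

Going freely. I'll continue in gentle steps.

```bash
for i in 1; do :; done; python3 -m pendant '[0,0,1.5,0,0,0,0,0,1.5,0,0,0,0,0,0,0,0,0]'; python3 -m pendant '[0,0,2,0,0,0,0,0,0,0,0,0]'; python3 -m pendant '[0,0,2,0,0,0,0,0,0,0,0,0]'; python3 -m pendant '[0,0,2,0,0,0,0,0,0,0,0,0]'
```

```text
clock: 22.02
tcp_pos: [0.4939, 0.0031, 0.1296]
ee_rot: [-0.0, 0.129, 0.992, -0.0]
contact_force: [1.9, -0.5, -0.4]
grip_width: 0.0156
clock: 22.28
tcp_pos: [0.4939, 0.0031, 0.1276]
ee_rot: [-0.0, 0.129, 0.992, -0.0]
contact_force: [1.5, -1.0, -1.2]
grip_width: 0.0156
clock: 22.52
tcp_pos: [0.4939, 0.003, 0.1256]
ee_rot: [-0.0, 0.129, 0.992, -0.0]
contact_force: [2.3, 0.5, -0.3]
grip_width: 0.0161
clock: 22.78
tcp_pos: [0.4943, 0.003, 0.1238]
ee_rot: [0.0, 0.129, 0.992, 0.0]
contact_force: [2.3, -0.3, 0.7]
grip_width: 0.016
```

```bash
python3 -m pendant '[0,0,1.5,0,0,0,0,0,0,0,0,0]'; python3 -m pendant '[0,0,1.5,0,0,0,0,0,0,0,0,0]'; python3 -m pendant '[0,0,1.5,0,0,0,0,0,0,0,0,0]'
```

```text
clock: 23.02
tcp_pos: [0.4947, 0.003, 0.1225]
ee_rot: [0.001, 0.129, 0.992, 0.0]
contact_force: [3.4, -1.5, 2.8]
grip_width: 0.0158
clock: 23.28
tcp_pos: [0.4945, 0.003, 0.1208]
ee_rot: [0.001, 0.129, 0.992, 0.0]
contact_force: [5.1, -1.0, 2.0]
grip_width: 0.016
clock: 23.52
tcp_pos: [0.4946, 0.0029, 0.1191]
ee_rot: [0.001, 0.129, 0.992, -0.0]
contact_force: [6.2, -1.8, -0.5]
grip_width: 0.016
```

```bash
python3 -m pendant '[-0.7,0,0,0,0,0,0,0,1.5,0,0,0,0,0,0,0,0,0]'; python3 -m pendant '[0,0,1.5,0,0,0,0,0,0,0,0,0]'; python3 -m pendant '[0,0,1.5,0,0,0,0,0,0,0,0,0]'
```

```text
clock: 23.9
tcp_pos: [0.4948, 0.0028, 0.1176]
ee_rot: [0.0, 0.129, 0.992, -0.0]
contact_force: [5.6, -1.6, 1.5]
grip_width: 0.0156
clock: 24.15
tcp_pos: [0.4947, 0.0028, 0.116]
ee_rot: [0.0, 0.129, 0.992, -0.0]
contact_force: [6.0, -2.2, 0.4]
grip_width: 0.0158
clock: 24.4
tcp_pos: [0.4946, 0.0028, 0.1142]
ee_rot: [0.0, 0.129, 0.992, -0.0]
contact_force: [6.7, -0.8, -3.6]
grip_width: 0.016
```

```bash
python3 -m pendant '[-0.8,0,0,0,0,0,0,0,1.5,0,0,0,0,0,0,0,0,0]'; python3 -m pendant '[0,0,1.5,0,0,0,0,0,0,0,0,0]'; python3 -m pendant '[0,0,1.5,0,0,0,0,0,0,0,0,0]';python3 -m pendant '[0,0,1.5,0,0,0,0,0,0,0,0,0]'
```

```text
clock: 24.78
tcp_pos: [0.4949, 0.0027, 0.1128]
ee_rot: [-0.0, 0.129, 0.992, -0.0]
contact_force: [4.2, -0.7, -1.6]
grip_width: 0.0155
clock: 25.02
tcp_pos: [0.495, 0.0027, 0.1114]
ee_rot: [-0.0, 0.129, 0.992, -0.0]
contact_force: [3.7, -1.7, -3.2]
grip_width: 0.0154
clock: 25.28
tcp_pos: [0.4949, 0.0027, 0.1099]
ee_rot: [-0.0, 0.129, 0.992, -0.0]
contact_force: [2.8, -0.8, -4.8]
grip_width: 0.0153
clock: 25.52
tcp_pos: [0.4947, 0.0027, 0.1084]
ee_rot: [-0.001, 0.129, 0.992, -0.0]
contact_force: [1.3, -0.2, -2.7]
grip_width: 0.0158
```

```bash
python3 -m pendant '[0,0,1,0,0,0,0,0,0,0,0,0]'; python3 -m pendant '[0,0,0.8,0,0,0,0,0,0,0,0,0]';python3 -m pendant '[0,0,0.7,0,0,0,0,0,0,0,0,0]';python3 -m pendant '[0,0,0.7,0,0,0,0,0,0,0,0,0]'
```

```text
clock: 25.78
tcp_pos: [0.4949, 0.0028, 0.1076]
ee_rot: [-0.001, 0.129, 0.992, 0.0]
contact_force: [-0.1, -0.4, -0.1]
grip_width: 0.0158
clock: 26.02
tcp_pos: [0.4952, 0.0027, 0.1068]
ee_rot: [-0.0, 0.129, 0.992, 0.0]
contact_force: [-1.0, -0.9, 0.4]
grip_width: 0.0158
clock: 26.28
tcp_pos: [0.4953, 0.0027, 0.1062]
ee_rot: [-0.0, 0.129, 0.992, 0.0]
contact_force: [-0.3, -0.4, 0.9]
grip_width: 0.0157
clock: 26.52
tcp_pos: [0.4955, 0.0027, 0.1058]
ee_rot: [0.0, 0.129, 0.992, 0.0]
contact_force: [-2.2, -1.5, 5.2]
grip_width: 0.0158
```

```bash
python3 -m pendant '[0,0,0.4,0,0,0,0,0,0,0,0,0]'; python3 -m pendant '[0,0,-0.4,0,0,0,0,0,0,0,0,0]'; python3 -m pendant '[0,0,0,0,0,0,0,0,0,0,0,0,0,0,0,0,0,0,0,0,0,0,0,0]' 40; python3 -m pendant '[0,0,-10,0,0,0,0,0,-30,0,0,0,0,0,-40,0,0,0,0,0,-30,0,0,0,0,0,0,0,0,0]';python3 -m pendant '[0,0,0,0,0,0]'
python3 - <<'E'
from h import *
im,st=save('wrist','w9.png');np.save('st9.npy',st,allow_pickle=True);im2,_=save('scene','s9.png')
a=cv2.resize(im[100:250,230:400,::-1],None,fx=2.6,fy=2.6,interpolation=2)
b=cv2.resize(im2[160:260,290:375,::-1],(332,390),interpolation=2)
cv2.imwrite('pics/z9.png',np.hstack([a,b]))
E
```

```text
clock: 26.78
tcp_pos: [0.4955, 0.0027, 0.1056]
ee_rot: [0.0, 0.129, 0.992, 0.0]
contact_force: [-1.5, -1.0, 7.7]
grip_width: 0.0154
clock: 27.02
tcp_pos: [0.4955, 0.0026, 0.1057]
ee_rot: [0.0, 0.129, 0.992, 0.0]
contact_force: [-2.8, -1.0, 6.1]
grip_width: 0.0156
clock: 27.52
tcp_pos: [0.4954, 0.0027, 0.1054]
ee_rot: [-0.0, 0.129, 0.992, -0.0]
contact_force: [0.1, -0.6, 0.2]
grip_width: 0.0403
clock: 28.15
tcp_pos: [0.4969, 0.0027, 0.2183]
ee_rot: [0.002, 0.129, 0.992, 0.001]
contact_force: [-0.3, 0.7, -0.7]
grip_width: 0.0398
clock: 28.28
tcp_pos: [0.4951, 0.0027, 0.2153]
ee_rot: [-0.0, 0.129, 0.992, 0.0]
contact_force: [-1.4, -0.8, -0.5]
grip_width: 0.0399
```

View pics/z9.png

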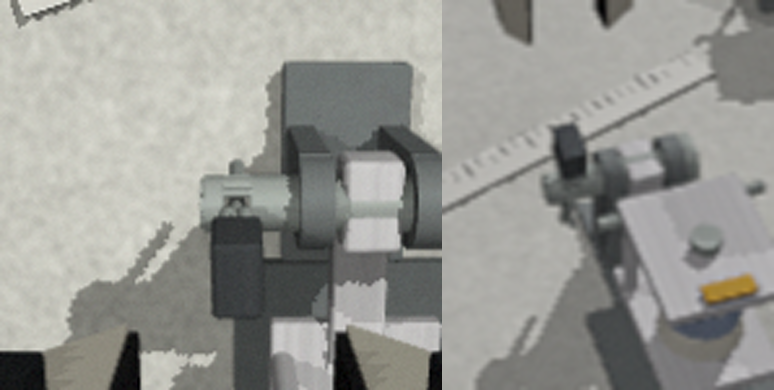

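The picture shows the cotter standing on the pin end, with its leg tip showing past the pin and the head against the cheek. I'll check that it's upright and that the pin is home, in numbers.

```bash
python3 - <<'E'
from h import *
st=np.load('st9.npy',allow_pickle=True).item()
a=np.radians(75.3);y=np.array([np.cos(a),np.sin(a),0]);x=np.array([y[1],-y[0],0])
# released pose: leg axis from last TCP
T=rot(st['ee_rot']).as_matrix();leg=np.array([.4955,.0027,0])+T@[.004,0,0];leg[2]=0
d=leg-[.4876,.0041,0];print('leg rel hole est',d@x*1e3,d@y*1e3)
q=lambda p:((proj('wrist',p,st)-[230,100])*2.6).round(0)
g=leg+x*.004
for z in(.1345,.1105):
  print(z,[q(g+x*sx*.013+y*sy*.008+[0,0,z]) for sx in(-1,1) for sy in(-1,1)])
print('tip',q(leg+[0,0,.0405]),q(leg-x*.003+[0,0,.0405]))
W=lambda u,v,z:onz('wrist',(230+u/2.6,100+v/2.6),z,st)
f=W(200,202,.0905);L=W(300,202,.097);print('free end to cheek (34 when home)',(L-f)@y*1e3)
s=lambda p:((proj('scene',p)-[290,160])*3.9+[442,0]).round(0)
print('scene grip top',s(g+[0,0,.1345]),'bot',s(g+[0,0,.1105]))
print(st['clock'])
b=cv2.imread('pics/w9.png')[155:230,290:415];c=cv2.imread('pics/s9.png')[185:225,310:355]
cv2.imwrite('pics/z10.png',np.hstack([cv2.resize(b,None,fx=4,fy=4,interpolation=2),cv2.resize(c,None,fx=6.5,fy=7.5,interpolation=2)]))
E
```

```text
leg rel hole est 3.9966814983058074 0.6568463274828247
0.1345 [array([210., 219.]), array([264., 218.]), array([211., 301.]), array([263., 301.])]
0.1105 [array([212., 200.]), array([261., 200.]), array([213., 276.]), array([261., 276.])]
tip [237. 181.] [237. 174.]
free end to cheek (34 when home) 34.51118633334395
scene grip top [565. 125.] bot [565. 153.]
28.275
```

View pics/z10.png

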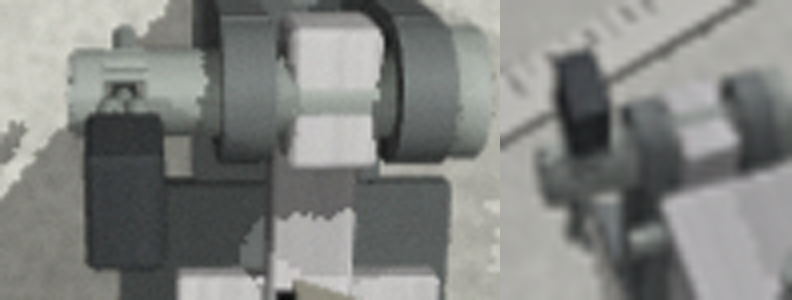

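The numbers disagree with upright. The grip's top face and the leg tip are shifted opposite ways, so the cotter leans towards the articulator. I'll quantify that.

```bash
python3 - <<'E'
from h import *
st=np.load('st9.npy',allow_pickle=True).item()
a=np.radians(75.3);y=np.array([np.cos(a),np.sin(a),0]);x=np.array([y[1],-y[0],0]);H=np.array([.4876,.0041,.08])
W=lambda u,v:(proj,)
from scipy.optimize import least_squares
obs=[((13-9,),None)]
P=lambda X,Z,t,x0:H+x*(x0+X*np.cos(t)+Z*np.sin(t))+np.array([0,0,1])*(-X*np.sin(t)+Z*np.cos(t))
# rows (px) of: near top edge, far top edge, near bottom edge of grip, tip near rim, pin silhouette rows
o=[(-9,54.5,155+157/4),(17,54.5,155+268/4),(-9,30.5,155+115/4),(-3,-39.5,155+25/4)]
f=lambda p:[proj('wrist',P(X/1e3,Z/1e3,p[0],p[1]),st)[1]-v for X,Z,v in o]
r=least_squares(f,[0,0]);print('tilt deg',np.degrees(r.x[0]),'axis x offset mm',r.x[1]*1e3,'res px',np.round(r.fun,1))
# independent axis x check: pin silhouette rows
for z in (.08,):
  p=onz('wrist',(290+80/4,155+91/4),z,st);print('pin axis x rel H',(p-H)@x*1e3)
E
```

```text
tilt deg 8.626192072005669 axis x offset mm 3.7851975565892566 res px [ 0.1  1.3 -1.5  0.2]
pin axis x rel H 3.1601748233281923
```

```bash
cat > tilt.py <<'E'
from h import *
from scipy.optimize import least_squares
import sys
st=robot.state();im=robot.capture('wrist');g=cv2.cvtColor(im,cv2.COLOR_RGB2GRAY)
a=np.radians(75.3);y=np.array([np.cos(a),np.sin(a),0]);x=np.array([y[1],-y[0],0]);H=np.array([.4876,.0041,.08])
u0=int(round(proj('wrist',H+x*.004+[0,0,.05],st)[0]));print(st['tcp_pos'],'u',u0)
print('grip col',[(v,int(g[v,u0-3:u0+8].mean())) for v in range(150,240)])
u1=u0-9;u2=u0+17
print('pin cols',[(v,int(g[v,u1-1:u1+2].mean()),int(g[v,u2-2:u2+3].mean())) for v in range(158,200)])
E
python3 tilt.py
```

```text
[0.49471253 0.00262768 0.21471448] u 321
grip col [(150, 204), (151, 203), (152, 202), (153, 200), (154, 199), (155, 199), (156, 200), (157, 200), (158, 198), (159, 198), (160, 200), (161, 188), (162, 166), (163, 149), (164, 136), (165, 125), (166, 121), (167, 112), (168, 141), (169, 143), (170, 157), (171, 168), (172, 159), (173, 145), (174, 166), (175, 157), (176, 109), (177, 92), (178, 104), (179, 115), (180, 118), (181, 124), (182, 128), (183, 114), (184, 70), (185, 51), (186, 52), (187, 52), (188, 52), (189, 51), (190, 53), (191, 51), (192, 52), (193, 53), (194, 58), (195, 69), (196, 68), (197, 64), (198, 62), (199, 63), (200, 63), (201, 64), (202, 64), (203, 63), (204, 62), (205, 63), (206, 63), (207, 63), (208, 63), (209, 62), (210, 62), (211, 63), (212, 62), (213, 62), (214, 63), (215, 61), (216, 63), (217, 61), (218, 62), (219, 62), (220, 61), (221, 62), (222, 51), (223, 67), (224, 76), (225, 79), (226, 79), (227, 80), (228, 79), (229, 80), (230, 79), (231, 78), (232, 80), (233, 79), (234, 80), (235, 79), (236, 79), (237, 79), (238, 79), (239, 78)]
pin cols [(158, 202, 93), (159, 202, 94), (160, 204, 94), (161, 207, 96), (162, 204, 96), (163, 202, 96), (164, 195, 93), (165, 192, 93), (166, 190, 92), (167, 160, 88), (168, 131, 111), (169, 135, 136), (170, 152, 150), (171, 158, 157), (172, 163, 155), (173, 163, 164), (174, 168, 168), (175, 169, 172), (176, 173, 174), (177, 172, 175), (178, 173, 176), (179, 176, 174), (180, 168, 152), (181, 159, 147), (182, 153, 146), (183, 146, 140), (184, 112, 129), (185, 68, 113), (186, 56, 95), (187, 52, 82), (188, 50, 76), (189, 49, 71), (190, 53, 88), (191, 53, 91), (192, 53, 91), (193, 54, 91), (194, 54, 91), (195, 58, 90), (196, 59, 89), (197, 55, 89), (198, 56, 89), (199, 56, 80)]
```

Settled, it still leans 8.6°. The pin was left leaning a few degrees and the cotter fell to the side of the hole's clearance once released. I'll re-grip lightly and roll it back past upright.

```bash
python3 -m pendant '[-7,0,30,0,0,0,0,0,40,0,0,0,0,0,30,0,0,0,0,0,9,0,0,0,0,0,0,0,0,0]'; python3 -m pendant '[0,0,0,0,0,0,0,0,0,0,0,0,0,0,0,0,0,0,0,0,0,0,0,0]' 10 4; python3 -m pendant '[2,0,0,0,0,0,2,0,0,0,0,0,2,0,0,0,0,0,0,0,0,0,0,0]'; python3 -m pendant '[1.5,0,0,0,0,0,0,0,0,0,0,0]';python3 -m pendant '[1.5,0,0,0,0,0,0,0,0,0,0,0]'
```

```text
clock: 29.05
tcp_pos: [0.5019, 0.0007, 0.1063]
ee_rot: [-0.001, 0.129, 0.992, -0.0]
contact_force: [-0.1, -0.4, 1.2]
grip_width: 0.04
clock: 29.55
tcp_pos: [0.5026, 0.001, 0.107]
ee_rot: [0.001, 0.129, 0.992, 0.0]
contact_force: [0.2, 0.2, 2.8]
grip_width: 0.0159
clock: 30.05
tcp_pos: [0.4962, 0.0025, 0.1066]
ee_rot: [-0.0, 0.129, 0.992, 0.0]
contact_force: [1.3, 0.1, 4.7]
grip_width: 0.0161
clock: 30.3
tcp_pos: [0.4947, 0.0029, 0.1065]
ee_rot: [-0.0, 0.129, 0.992, 0.0]
contact_force: [0.9, 0.4, 4.6]
grip_width: 0.0158
clock: 30.55
tcp_pos: [0.4932, 0.0032, 0.1064]
ee_rot: [-0.0, 0.129, 0.992, -0.0]
contact_force: [0.8, 0.1, 3.1]
grip_width: 0.0155
```

```bash
python3 -m pendant '[2,0,0,0,0,0,0,0,0,0,0,0]';  python3 -m pendant '[0,0,0,0,0,0,0,0,0,0,0,0,0,0,0,0,0,0]' 40; python3 -m pendant '[-2,0,-20,0,0,0,0,0,-40,0,0,0,0,0,-49,0,0,0,0,0,0,0,0,0,0,0,0,0,0,0]';python3 -m pendant '[0,0,0,0,0,0,0,0,0,0,0,0]'; python3 tilt.py
```

```text
clock: 30.8
tcp_pos: [0.4911, 0.0037, 0.1064]
ee_rot: [-0.0, 0.129, 0.992, -0.0]
contact_force: [0.1, -0.2, 2.4]
grip_width: 0.0161
clock: 31.18
tcp_pos: [0.4912, 0.0037, 0.1064]
ee_rot: [-0.0, 0.129, 0.992, -0.0]
contact_force: [0.2, 0.4, -0.2]
grip_width: 0.0384
clock: 31.8
tcp_pos: [0.4931, 0.0033, 0.2152]
ee_rot: [-0.0, 0.129, 0.992, 0.0]
contact_force: [-0.1, 0.5, 0.3]
grip_width: 0.04
clock: 32.05
tcp_pos: [0.4929, 0.0031, 0.2146]
ee_rot: [-0.001, 0.129, 0.992, -0.0]
contact_force: [0.3, 0.2, -0.0]
grip_width: 0.04
[0.49289204 0.00308777 0.21457712] u 321
grip col [(150, 203), (151, 204), (152, 203), (153, 203), (154, 201), (155, 200), (156, 199), (157, 200), (158, 200), (159, 199), (160, 197), (161, 199), (162, 197), (163, 192), (164, 194), (165, 187), (166, 174), (167, 166), (168, 167), (169, 152), (170, 149), (171, 144), (172, 155), (173, 167), (174, 158), (175, 144), (176, 133), (177, 73), (178, 43), (179, 44), (180, 43), (181, 48), (182, 63), (183, 68), (184, 67), (185, 67), (186, 67), (187, 67), (188, 68), (189, 67), (190, 68), (191, 68), (192, 68), (193, 68), (194, 68), 
[... 473 characters left out ...]
(238, 80), (239, 78)]
pin cols [(158, 200, 97), (159, 202, 92), (160, 203, 91), (161, 202, 93), (162, 204, 96), (163, 205, 96), (164, 204, 95), (165, 199, 94), (166, 194, 95), (167, 188, 95), (168, 192, 97), (169, 162, 90), (170, 132, 110), (171, 134, 135), (172, 149, 151), (173, 157, 156), (174, 161, 154), (175, 164, 164), (176, 169, 168), (177, 133, 172), (178, 102, 175), (179, 89, 174), (180, 74, 159), (181, 62, 151), (182, 61, 130), (183, 56, 125), (184, 57, 125), (185, 58, 123), (186, 56, 117), (187, 57, 107), (188, 56, 98), (189, 58, 87), (190, 56, 76), (191, 52, 73), (192, 59, 90), (193, 58, 95), (194, 59, 93), (195, 59, 91), (196, 59, 91), (197, 61, 90), (198, 60, 90), (199, 58, 90)]
```

```bash
cat > fit.py <<'E'
from h import *
from scipy.optimize import least_squares
import sys
v=[float(s) for s in sys.argv[1:]]  # nearbot, neartop, fartop, pinrow
st=robot.state();a=np.radians(75.3);y=np.array([np.cos(a),np.sin(a),0]);x=np.array([y[1],-y[0],0]);H=np.array([.4876,.0041,.08])
x0=(onz('wrist',(338,v[3]),.08,st)-H)@x
P=lambda X,Z,t,x0:H+x*(x0+X*np.cos(t)+Z*np.sin(t))+np.array([0,0,1])*(-X*np.sin(t)+Z*np.cos(t))
o=[(-9,30.5,v[0]),(-9,54.5,v[1]),(17,54.5,v[2])]
f=lambda p:[proj('wrist',P(X/1e3,Z/1e3,p[0],p[1]),st)[1]-w for X,Z,w in o]
for fix in(0,1):
  r=least_squares((lambda p:f([p[0],x0])) if fix else f,[0] if fix else [0,x0]);print(np.degrees(r.x[0]).round(1),(r.x[1:]*1e3).round(1),r.fun.round(1))
print('x0 pin',x0*1e3)
E
python3 fit.py 177 181.7 212.7 180.5
```

```text
-5.6 [4.8] [-0.2 -0.7  0.9]
-4.1 [] [-0.7 -0.5  1. ]
x0 pin 3.5018284146392915
```

Now about −4.5°, slightly past upright. One small correction back, about 3 mm at the grip.

```bash
python3 -m pendant '[1,0,30,0,0,0,0,0,40,0,0,0,0,0,30,0,0,0,0,0,7,0,0,0,0,0,0,0,0,0]'; python3 -m pendant '[0,0,0,0,0,0,0,0,0,0,0,0,0,0,0,0,0,0,0,0,0,0,0,0]' 10 4; python3 -m pendant '[-1.5,0,0,0,0,0,-1.5,0,0,0,0,0,0,0,0,0,0,0,0,0,0,0,0,0]';  python3 -m pendant '[0,0,0,0,0,0,0,0,0,0,0,0,0,0,0,0,0,0]' 40; python3 -m pendant '[0,0,-20,0,0,0,0,0,-40,0,0,0,0,0,-48,0,0,0,0,0,0,0,0,0,0,0,0,0,0,0]';python3 -m pendant '[0,0,0,0,0,0,0,0,0,0,0,0]'; python3 tilt.py
```

```text
clock: 32.72
tcp_pos: [0.4926, 0.0033, 0.1086]
ee_rot: [-0.0, 0.129, 0.992, -0.0]
contact_force: [-0.9, 0.4, 1.0]
grip_width: 0.04
clock: 33.22
tcp_pos: [0.4929, 0.0035, 0.109]
ee_rot: [0.0, 0.129, 0.992, 0.0]
contact_force: [-0.2, 1.0, 2.4]
grip_width: 0.0161
clock: 33.72
tcp_pos: [0.4956, 0.0026, 0.1086]
ee_rot: [0.0, 0.129, 0.992, 0.0]
contact_force: [-0.3, -0.1, 3.4]
grip_width: 0.0163
clock: 34.1
tcp_pos: [0.4953, 0.0026, 0.1084]
ee_rot: [-0.0, 0.129, 0.992, -0.0]
contact_force: [-1.0, -0.5, -0.5]
grip_width: 0.0391
clock: 34.72
tcp_pos: [0.4951, 0.0028, 0.2161]
ee_rot: [-0.0, 0.129, 0.992, 0.0]
contact_force: [-0.0, 0.0, -0.8]
grip_width: 0.0398
clock: 34.98
tcp_pos: [0.4949, 0.0026, 0.2156]
ee_rot: [-0.001, 0.129, 0.992, -0.0]
contact_force: [0.6, 0.7, -0.3]
grip_width: 0.0402
[0.49486784 0.00260146 0.21561054] u 321
grip col [(150, 204), (151, 203), (152, 202), (153, 200), (154, 199), (155, 199), (156, 200), (157, 199), (158, 198), (159, 199), (160, 197), (161, 183), (162, 164), (163, 148), (164, 131), (165, 122), (166, 120), (167, 123), (168, 126), (169, 144), (170, 160), (1
[... 753 characters left out ...]
78), (239, 78)]
pin cols [(158, 202, 94), (159, 204, 94), (160, 204, 95), (161, 206, 94), (162, 203, 95), (163, 198, 94), (164, 194, 93), (165, 190, 92), (166, 191, 91), (167, 152, 110), (168, 128, 126), (169, 142, 141), (170, 151, 153), (171, 158, 159), (172, 162, 156), (173, 166, 165), (174, 167, 171), (175, 170, 171), (176, 172, 177), (177, 175, 175), (178, 175, 176), (179, 172, 165), (180, 163, 156), (181, 155, 149), (182, 151, 142), (183, 135, 135), (184, 97, 126), (185, 64, 108), (186, 54, 92), (187, 55, 80), (188, 53, 74), (189, 53, 76), (190, 57, 89), (191, 60, 92), (192, 54, 92), (193, 53, 91), (194, 58, 91), (195, 62, 90), (196, 63, 91), (197, 57, 93), (198, 62, 92), (199, 60, 70)]
```

It flips between +8.6° and −4.5°. That is free play of about ±6.5° in the hole, with the pin at about +2°. I'll roll the pin about −8.6° (cotter to −13°), then bring the cotter back to its resting side at about 0°.

```bash
python3 -m pendant '[-6.5,0,30,0,0,0,0,0,40,0,0,0,0,0,30,0,0,0,0,0,8,0,0,0,0,0,0,0,0,0]'; python3 -m pendant '[0,0,0,0,0,0,0,0,0,0,0,0,0,0,0,0,0,0,0,0,0,0,0,0]' 10 4; python3 -m pendant '[3,0,0,0,0,0,3,0,0,0,0,0,3,0,0,0,0,0,3,0,0,0,0,0,0,0,0,0,0,0]'; python3 -m pendant '[2,0,0,0,0,0,0,0,0,0,0,0]'; python3 -m pendant '[2,0,0,0,0,0,0,0,0,0,0,0]'
```

```text
clock: 35.65
tcp_pos: [0.5017, 0.0009, 0.1086]
ee_rot: [-0.0, 0.129, 0.992, -0.0]
contact_force: [-0.1, 0.9, -0.1]
grip_width: 0.0401
clock: 36.15
tcp_pos: [0.5021, 0.0011, 0.109]
ee_rot: [0.0, 0.129, 0.992, 0.0]
contact_force: [0.2, 0.1, 3.1]
grip_width: 0.016
clock: 36.78
tcp_pos: [0.4894, 0.0043, 0.1084]
ee_rot: [-0.0, 0.129, 0.992, 0.0]
contact_force: [0.1, -0.5, 2.6]
grip_width: 0.016
clock: 37.02
tcp_pos: [0.4879, 0.0046, 0.1084]
ee_rot: [-0.0, 0.129, 0.992, -0.0]
contact_force: [0.6, 0.2, 0.1]
grip_width: 0.0158
clock: 37.28
tcp_pos: [0.486, 0.0051, 0.1084]
ee_rot: [-0.0, 0.129, 0.992, -0.0]
contact_force: [2.3, -0.2, 0.0]
grip_width: 0.0159
```

```bash
python3 -m pendant '[-3,0,0,0,0,0,-3,0,0,0,0,0,-3,0,0,0,0,0,0,0,0,0,0,0]';  python3 -m pendant '[0,0,0,0,0,0,0,0,0,0,0,0,0,0,0,0,0,0]' 40; python3 -m pendant '[0,0,-20,0,0,0,0,0,-40,0,0,0,0,0,-48,0,0,0,0,0,0,0,0,0,0,0,0,0,0,0]';python3 -m pendant '[0,0,0,0,0,0,0,0,0,0,0,0]'; python3 tilt.py | cut -c1-1300
```

```text
clock: 37.78
tcp_pos: [0.4951, 0.0026, 0.1084]
ee_rot: [-0.0, 0.129, 0.992, -0.0]
contact_force: [-0.1, 0.2, -1.1]
grip_width: 0.0159
clock: 38.15
tcp_pos: [0.495, 0.0028, 0.1086]
ee_rot: [0.0, 0.129, 0.992, 0.0]
contact_force: [0.5, -0.4, 0.8]
grip_width: 0.0391
clock: 38.78
tcp_pos: [0.4947, 0.0029, 0.2162]
ee_rot: [0.0, 0.129, 0.992, 0.0]
contact_force: [-0.0, -0.6, 0.2]
grip_width: 0.0405
clock: 39.02
tcp_pos: [0.4943, 0.0027, 0.2156]
ee_rot: [-0.001, 0.129, 0.992, -0.0]
contact_force: [0.7, -0.0, 0.3]
grip_width: 0.04
[0.49434422 0.00268778 0.21559763] u 321
grip col [(150, 203), (151, 202), (152, 202), (153, 200), (154, 199), (155, 199), (156, 200), (157, 200), (158, 198), (159, 198), (160, 200), (161, 193), (162, 183), (163, 159), (164, 138), (165, 124), (166, 119), (167, 106), (168, 135), (169, 140), (170, 154), (171, 167), (172, 159), (173, 141), (174, 168), (175, 157), (176, 109), (177, 95), (178, 104), (179, 117), (180, 124), (181, 123), (182, 123), (183, 76), (184, 51), (185, 52), (186, 51), (187, 51), (188, 51), (189, 51), (190, 52), (191, 51), (192, 51), (193, 58), (194
[... 485 characters left out ...]
 78), (239, 78)]
pin cols [(158, 200, 94), (159, 203, 94), (160, 203, 94), (161, 205, 96), (162, 204, 96), (163, 199, 95), (164, 196, 94), (165, 192, 92), (166, 191, 93), (167, 173, 89), (168, 134, 101), (169, 131, 131), (170, 148, 142), (171, 156, 154), (172, 160, 153), (173, 164, 162), (174, 167, 168), (175, 171, 171), (176, 171, 174), (177, 173, 174), (178, 174, 174), (179, 176, 174), (180, 169, 152), (181, 161, 148), (182, 155, 144), (183, 131, 133), (184, 99, 118), (185, 65, 111), (186, 56, 97), (187, 53, 85), (188, 52, 77), (189, 47, 72), (190, 58, 87), (191, 55, 92), (192, 53, 92), (193, 55, 91), (194, 64, 92), (195, 61, 90), (196, 56, 90), (197, 56, 90), (198, 59, 89), (199, 61, 83)]
```

It settled at about 8.3° again, so the free play is wider than I assumed: the force only rose near −12°, which is the far stop. I need to push about 8.5° past that stop, so to about −21°.

```bash
python3 -m pendant '[-6,0,30,0,0,0,0,0,40,0,0,0,0,0,30,0,0,0,0,0,8,0,0,0,0,0,0,0,0,0]'; python3 -m pendant '[0,0,0,0,0,0,0,0,0,0,0,0,0,0,0,0,0,0,0,0,0,0,0,0]' 10 5; python3 -m pendant '[4,0,0,0,0,0,4,0,0,0,0,0,4,0,0,0,0,0,3,0,0,0,0,0,0,0,0,0,0,0]'; python3 -m pendant '[2,0,0,0,0,0,0,0,0,0,0,0]'; python3 -m pendant '[2,0,0,0,0,0,0,0,0,0,0,0]'; python3 -m pendant '[2,0,0,0,0,0,0,0,0,0,0,0]'
```

```text
clock: 39.7
tcp_pos: [0.5007, 0.0011, 0.1086]
ee_rot: [-0.0, 0.129, 0.992, -0.0]
contact_force: [-0.2, 0.2, -0.4]
grip_width: 0.0401
clock: 40.2
tcp_pos: [0.5011, 0.0013, 0.109]
ee_rot: [0.0, 0.129, 0.992, 0.0]
contact_force: [-0.3, -1.3, 1.5]
grip_width: 0.0162
clock: 40.83
tcp_pos: [0.4855, 0.0053, 0.1083]
ee_rot: [-0.0, 0.129, 0.992, -0.0]
contact_force: [-0.4, 0.3, 1.1]
grip_width: 0.0161
clock: 41.08
tcp_pos: [0.484, 0.0056, 0.1084]
ee_rot: [-0.0, 0.129, 0.992, -0.0]
contact_force: [1.4, -0.2, 0.4]
grip_width: 0.0159
clock: 41.32
tcp_pos: [0.4821, 0.0061, 0.1085]
ee_rot: [-0.0, 0.129, 0.992, -0.0]
contact_force: [0.8, -0.4, -1.1]
grip_width: 0.0161
clock: 41.58
tcp_pos: [0.4802, 0.0067, 0.1085]
ee_rot: [-0.0, 0.129, 0.992, -0.0]
contact_force: [1.5, -0.6, -1.8]
grip_width: 0.0154
```

```bash
python3 -m pendant '[-4,0,0,0,0,0,-4,0,0,0,0,0,-4,0,0,0,0,0,-1,0,0,0,0,0,0,0,0,0,0,0]';  python3 -m pendant '[0,0,0,0,0,0,0,0,0,0,0,0,0,0,0,0,0,0]' 40; python3 -m pendant '[0,0,-20,0,0,0,0,0,-40,0,0,0,0,0,-48,0,0,0,0,0,0,0,0,0,0,0,0,0,0,0]';python3 -m pendant '[0,0,0,0,0,0,0,0,0,0,0,0]'; python3 tilt.py | cut -c1-1300
```

```text
clock: 42.2
tcp_pos: [0.4931, 0.0033, 0.1085]
ee_rot: [0.0, 0.129, 0.992, -0.0]
contact_force: [-0.8, 0.4, -0.5]
grip_width: 0.0156
clock: 42.58
tcp_pos: [0.4931, 0.0033, 0.1086]
ee_rot: [0.0, 0.129, 0.992, 0.0]
contact_force: [-0.3, 0.1, -0.1]
grip_width: 0.0387
clock: 43.2
tcp_pos: [0.4928, 0.0034, 0.2162]
ee_rot: [-0.0, 0.129, 0.992, 0.0]
contact_force: [-0.4, 0.9, -0.6]
grip_width: 0.04
clock: 43.45
tcp_pos: [0.4924, 0.0032, 0.2156]
ee_rot: [-0.001, 0.129, 0.992, -0.0]
contact_force: [-0.4, 0.7, -0.2]
grip_width: 0.0402
[0.49241509 0.00323263 0.2155842 ] u 321
grip col [(150, 203), (151, 203), (152, 203), (153, 203), (154, 202), (155, 199), (156, 199), (157, 200), (158, 199), (159, 199), (160, 199), (161, 199), (162, 197), (163, 191), (164, 194), (165, 188), (166, 175), (167, 166), (168, 165), (169, 132), (170, 120), (171, 142), (172, 159), (173, 169), (174, 151), (175, 164), (176, 158), (177, 111), (178, 92), (179, 121), (180, 85), (181, 51), (182, 46), (183, 46), (184, 46), (185, 46), (186, 46), (187, 56), (188, 66), (189, 68), (190, 67), (191, 66), (192, 66), (193, 66), (194, 
[... 481 characters left out ...]
8, 79), (239, 79)]
pin cols [(158, 199, 94), (159, 200, 94), (160, 201, 93), (161, 202, 95), (162, 203, 95), (163, 206, 93), (164, 203, 91), (165, 201, 94), (166, 193, 92), (167, 190, 94), (168, 192, 92), (169, 175, 86), (170, 134, 105), (171, 134, 135), (172, 147, 140), (173, 155, 151), (174, 158, 152), (175, 163, 161), (176, 167, 167), (177, 166, 169), (178, 169, 173), (179, 176, 178), (180, 165, 177), (181, 122, 172), (182, 87, 151), (183, 80, 139), (184, 69, 133), (185, 57, 122), (186, 49, 117), (187, 50, 110), (188, 54, 99), (189, 57, 88), (190, 52, 77), (191, 52, 67), (192, 55, 87), (193, 57, 90), (194, 58, 91), (195, 58, 91), (196, 60, 91), (197, 63, 90), (198, 65, 91), (199, 62, 92)]
```

```bash
python3 fit.py 180 187 217.3 180.7
python3 - <<'E'
from h import *
im,st=save('wrist','wa.png');im2,_=save('scene','sa.png');im3,_=save('top','ta.png')
b=im[155:230,290:415,::-1];c=im2[165:265,290:375,::-1]
p=cv2.resize(b,None,fx=4,fy=4,interpolation=2);q=cv2.resize(c,(255,300),interpolation=2)
cv2.imwrite('pics/z11.png',np.hstack([p,q]))
# cast check: difference top now vs start near the cast and stand
t0=cv2.imread('pics/top0.png');t1=cv2.imread('pics/ta.png');d=cv2.absdiff(t0,t1).max(2)
print('cast diff',d[108:146,415:455].mean(),d[108:146,415:455].max(), 'ref',d[40:90,320:460].mean())
E
```

```text
-1.2 [4.7] [-0.3 -0.5  0.8]
0.1 [] [-0.7 -0.3  0.8]
x0 pin 3.526739961495022
cast diff 28.25526315789474 94 ref 8.04
```

View pics/z11.png

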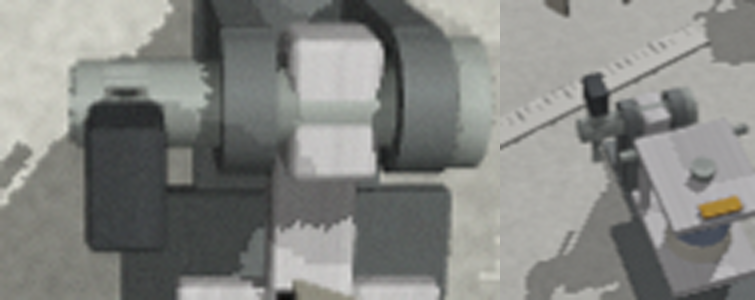

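Both fits put the cotter within about 1° of upright. I'll touch the grip's top gently at the axis line with closed fingers, to confirm the shoulder is still down (top expected at z≈0.1345).

```bash
python3 -m pendant '[1,0,30,0,0,0,0,0,30,0,0,0,0,0,12,0,0,0,0,0,0,0,0,0,0,0,0,0,0,0]' 0;python3 -m pendant '[0,0,2,0,0,0,0,0,0,0,0,0]';python3 -m pendant '[0,0,1.5,0,0,0,0,0,0,0,0,0]';python3 -m pendant '[0,0,1.5,0,0,0,0,0,0,0,0,0]'
python3 - <<'E'
from h import *
t0=cv2.imread('pics/top0.png',0);t1=cv2.imread('pics/ta.png',0)
f=lambda i:cv2.Laplacian(cv2.GaussianBlur(i,(0,0),1.2).astype(np.float32),cv2.CV_32F)
for n,(x,y,w) in dict(cast=(434,127,15),stand=(425,195,25),ref=(392,65,40)).items():
  T=f(t0)[y-w:y+w,x-w:x+w];S=f(t1)[y-w-8:y+w+8,x-w-8:x+w+8];m=cv2.minMaxLoc(cv2.matchTemplate(S,T,5));print(n,m[1],np.array(m[3])-8)
E
```

```text
clock: 44.28
tcp_pos: [0.4927, 0.0035, 0.1454]
ee_rot: [0.001, 0.129, 0.992, 0.0]
contact_force: [0.7, -0.7, -0.1]
grip_width: 0.0006
clock: 44.52
tcp_pos: [0.4922, 0.0036, 0.1429]
ee_rot: [0.0, 0.129, 0.992, 0.0]
contact_force: [0.3, -0.4, 0.3]
grip_width: 0.0003
clock: 44.78
tcp_pos: [0.492, 0.0036, 0.141]
ee_rot: [-0.0, 0.129, 0.992, 0.0]
contact_force: [-0.1, -0.2, -0.1]
grip_width: 0.0004
clock: 45.02
tcp_pos: [0.4919, 0.0035, 0.1394]
ee_rot: [-0.0, 0.129, 0.992, -0.0]
contact_force: [-0.0, -1.3, 0.5]
grip_width: 0.0006
cast 0.4461352825164795 [0 0]
stand 0.48115986585617065 [0 0]
ref 0.8536251783370972 [0 0]
```

```bash
python3 -m pendant '[0,0,1.5,0,0,0,0,0,0,0,0,0]';python3 -m pendant '[0,0,1,0,0,0,0,0,0,0,0,0]';python3 -m pendant '[0,0,1,0,0,0,0,0,0,0,0,0]';python3 -m pendant '[0,0,0.6,0,0,0,0,0,0,0,0,0]'
```

```text
clock: 45.28
tcp_pos: [0.4919, 0.0035, 0.1379]
ee_rot: [-0.0, 0.129, 0.992, -0.0]
contact_force: [0.1, -0.1, -1.2]
grip_width: 0.0008
clock: 45.52
tcp_pos: [0.492, 0.0036, 0.137]
ee_rot: [-0.0, 0.129, 0.992, 0.0]
contact_force: [-0.2, -0.1, -0.9]
grip_width: 0.0005
clock: 45.78
tcp_pos: [0.492, 0.0036, 0.136]
ee_rot: [-0.0, 0.129, 0.992, -0.0]
contact_force: [0.3, -0.2, 0.3]
grip_width: 0.0005
clock: 46.02
tcp_pos: [0.492, 0.0036, 0.1354]
ee_rot: [-0.0, 0.129, 0.992, 0.0]
contact_force: [-0.1, -0.7, -1.3]
grip_width: 0.0004
```

```bash
python3 -m pendant '[0,0,0.7,0,0,0,0,0,0,0,0,0]';python3 -m pendant '[0,0,0.5,0,0,0,0,0,0,0,0,0]'
```

```text
clock: 46.28
tcp_pos: [0.492, 0.0036, 0.1347]
ee_rot: [0.0, 0.129, 0.992, 0.0]
contact_force: [0.2, -0.3, 1.4]
grip_width: 0.0002
clock: 46.52
tcp_pos: [0.4922, 0.0036, 0.1344]
ee_rot: [0.0, 0.129, 0.992, 0.0]
contact_force: [-0.7, 0.2, 2.7]
grip_width: 0.0004
```

Contact comes at z≈0.1346, so the shoulder is down. I'll retract and do a last tilt and pin check.

```bash
python3 -m pendant '[0,0,-20,0,0,0,0,0,-40,0,0,0,0,0,-21,0,0,0,0,0,0,0,0,0,0,0,0,0,0,0]' ;python3 -m pendant '[0,0,0,0,0,0,0,0,0,0,0,0]'; python3 tilt.py > t.txt; cut -c1-40 t.txt|head -1; python3 - <<'E'
import re
L=open('t.txt').read().split('\n')
print(re.findall(r'\((1[78]\d|19\d|2[12]\d), (\d+)\)',L[1]))
from h import *
import re
im,st=save('wrist','wb.png');g=cv2.cvtColor(im,cv2.COLOR_RGB2GRAY);print('row 172-177 profile',[(u,int(g[172:177,u].mean())) for u in list(range(303,314))+list(range(338,352))+list(range(385,418))])
E
```

```text
clock: 47.15
tcp_pos: [0.4915, 0.0036, 0.2145]
ee_rot: [-0.0, 0.129, 0.992, -0.0]
contact_force: [0.4, 0.8, -0.3]
grip_width: 0.0005
clock: 47.4
tcp_pos: [0.4916, 0.0035, 0.2146]
ee_rot: [-0.001, 0.129, 0.992, -0.0]
contact_force: [0.0, -0.4, -0.1]
grip_width: 0.0007
[0.49164407 0.00349873 0.21455221] u 321
[('170', '129'), ('171', '129'), ('172', '139'), ('173', '149'), ('174', '159'), ('175', '140'), ('176', '156'), ('177', '151'), ('178', '106'), ('179', '85'), ('180', '113'), ('181', '71'), ('182', '43'), ('183', '43'), ('184', '42'), ('185', '43'), ('186', '43'), ('187', '45'), ('188', '59'), ('189', '63'), ('190', '62'), ('191', '61'), ('192', '61'), ('193', '62'), ('194', '62'), ('195', '62'), ('196', '62'), ('197', '61'), ('198', '63'), ('199', '63'), ('210', '61'), ('211', '62'), ('212', '62'), ('213', '61'), ('214', '62'), ('215', '61'), ('216', '61'), ('217', '57'), ('218', '49'), ('219', '66'), ('220', '72'), ('221', '74'), ('222', '74'), ('223', '74'), ('224', '75'), ('225', '89'), ('226', '92'), ('227', '75'), ('228', '56'), ('229', '49')]
row 172-177 profile [(303, 189), (304, 189), (305, 190), (306, 189), (307, 153), (308, 130), (309, 138), (310, 143), (311, 144), (312, 144), (313, 143), (338, 145), (339, 143), (340, 124), (341, 96), (342, 80), (343, 73), (344, 75), (345, 59), (346, 103), (347, 114), (348, 112), (349, 112), (350, 113), (351, 114), (385, 128), (386, 71), (387, 72), (388, 68), (389, 42), (390, 62), (391, 114), (392, 114), (393, 113), (394, 114), (395, 115), (396, 116), (397, 114), (398, 114), (399, 114), (400, 114), (401, 116), (402, 115), (403, 118), (404, 138), (405, 157), (406, 162), (407, 162), (408, 163), (409, 163), (410, 163), (411, 162), (412, 160), (413, 162), (414, 170), (415, 169), (416, 166), (417, 162)]
```

```bash
python3 fit.py 180.8 187.8 218.2 182; python3 - <<'E'
from h import *
a=np.radians(75.3);y=np.array([np.cos(a),np.sin(a),0])
def edges(n,row,st):
    g=cv2.imread(n,0).astype(float);p=g[row-2:row+3].mean(0);return p
st=robot.state();f=onz('wrist',(307.2,175),.0905,st);L=onz('wrist',(345.6,175),.097,st);R=onz('wrist',(403.6,175),.097,st)
s2=np.load('st2.npy',allow_pickle=True).item()
p=cv2.imread('pics/w2.png',0)[172:177].mean(0);print([(u,int(p[u])) for u in list(range(286,296))+list(range(318,332))+list(range(378,398))])
g=cv2.imread('pics/wb.png',0)[172:177].mean(0);print([(u,int(g[u])) for u in range(408,425)])
print('end-cheek',(L-f)@y*1e3,'cheek w',(R-L)@y*1e3)
E
```

```text
-1.5 [4.5] [-0.3 -0.5  0.8]
-0.6 [] [-0.6 -0.4  0.8]
x0 pin 3.8228747354907933
[(286, 188), (287, 187), (288, 188), (289, 187), (290, 182), (291, 139), (292, 138), (293, 140), (294, 141), (295, 141), (318, 143), (319, 143), (320, 143), (321, 145), (322, 143), (323, 125), (324, 86), (325, 75), (326, 74), (327, 66), (328, 102), (329, 111), (330, 111), (331, 112), (378, 113), (379, 114), (380, 115), (381, 112), (382, 115), (383, 114), (384, 120), (385, 150), (386, 160), (387, 161), (388, 162), (389, 162), (390, 162), (391, 163), (392, 159), (393, 149), (394, 162), (395, 160), (396, 157), (397, 160)]
[(408, 162), (409, 162), (410, 162), (411, 161), (412, 159), (413, 161), (414, 170), (415, 168), (416, 165), (417, 161), (418, 161), (419, 158), (420, 159), (421, 158), (422, 158), (423, 163), (424, 171)]
end-cheek 34.30638772545443 cheek w 51.63017709362769
```

```bash
python3 -c "
from rig import robot
print(robot.finish_job())"
```

```text
the job is handed in; nothing more can be done
None
```

The pin is home, the cotter is fully seated and upright, and the job was handed in at about 47.5 s of the 72 s allowed.

**What I did**
- **Pin:** I pushed it in until it hit its stop.
- **Hole:** I took the cotter from the stand and felt for the hole. The first two tries met solid pin at 8–10 N; the third went in. I then turned the hole upright with the leg.
- **Seating:** I pushed on gently with low vertical force until the bow snapped over and the shoulder met the pin. Side forces reached about 7 N on the way.

**A check that failed:** after the first release the cotter leaned about 8.6°, because the hole has more free play than I assumed. I gripped it lightly three more times and rolled the pin. The first two tries left it at −4.5° or back at about +8.5°; the last one worked.

**Last checks**
- **Cotter upright:** tilt is about −0.5 to −1.5°.
- **Shoulder down:** a light touch met the grip's top at 134.6 mm (134.5 mm when seated).
- **Pin home:** the free end stands 34.3 mm from the cheek (34 mm when home), with no gap seen at the head.
- **Cast and stand:** they matched their starting places in the top view, with no shift. The match was only moderate (0.45–0.48), because the shadows there had changed.
- **Robot:** it was clear of everything when I handed in.

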